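# Slide the clean crumb tray home under the toaster

## Task

The toaster's flat steel crumb tray has been cleaned and lies on the worktop, too wide to pick up: press on it from above and slide it, nose first, into the slot in the end of the toaster's base until it clicks past the sprung catch and sits fully home and straight, only its finger tab showing. Do not bump or shove the toaster, and leave everything else on the worktop where it is.

Things in the scene. Friction and masses are not known exactly. Their poses are not given: they have to be found in the camera images.
- tray_middle (a point): Point on the crumb tray's top, on its middle line, 98.5 mm behind the nose edge and 114.5 mm ahead of the tail edge. The tray: a thin flat bright steel plate with a grey ribbed plastic finger tab at its tail, 213 mm long with the tab and 110 mm wide, lying flat; steel top 4 mm above the worktop, tab top 5.5 mm. Axes: +y runs from the nose to the tail tab, x across, z up. It goes into the slot nose first, along its -y, top up.
- crumb_tray: The crumb tray as a whole, about 0.2 kg; origin on its underside below tray_middle, axes as for tray_middle. It slides easily on slippery runners under it (friction on the worktop about 0.2, fingertips on its top about 0.6 or more), so it follows fingertips pressing on it with 10 to 20 N. The nose is tapered, 100 mm wide at its tip.
- tray_nose (a point): Middle of the tray's nose edge, 98.5 mm from tray_middle along the tray's -y. Same axes as the tray.
- tray_tab (a point): Middle of the top of the grey finger tab at the tray's tail (60 mm wide, the last 38 mm of the tray), 95.5 mm from tray_middle along the tray's +y; the tail edge is 19 mm farther. Same axes as the tray.
- slot_mouth (a point): Middle of the mouth of the tray's slot, on the worktop, in the grey base at the end of the toaster without the lever. Axes: +y points straight out of the slot, x across, z up; the tray goes in along -y. Slot 114 mm wide (mouth flared to 133 mm over the outer 12 mm), 10 mm high, its floor the worktop; end stop 175 mm inside, where the nose ends, the 38 mm tab still outside.
- catch_l (a joint): Sprung roller catch at the side of the slot (its -x side), 150 mm inside, hidden under the toaster; travel in m, 0 when out. The tray's nose pushes it aside about 1.5 mm (both together take a push of about 2 to 4 N beyond the friction, over the last 25 mm); it drops back into a notch in the tray's side over the last few mm.
- catch_r (a joint): The same catch at the +x side of the slot.
- toaster: White two-slot toaster, fixed on its grey base above the slot; its body is 174 mm wide, 282 mm long and 200 mm high with the base, and its upright end wall (174 mm wide) stands right over the slot's mouth, so the last part must be pressed with a tool leaning away from it. Its origin is not at its middle, so go by slot_mouth.
- mug_a: Terracotta and white mug, 105 mm high: a bystander, to be left alone. Its origin is at the middle of its underside.
- jam_jar: Glass jar with red lid, 86 mm high: a bystander, to be left alone. Its origin is at the middle of its underside.
- teaspoon: Steel teaspoon, 134 mm long, lying flat: a bystander, to be left alone. Its origin is at the middle of its underside.
- pepper_mill: Wooden pepper mill, 170 mm high: a bystander, to be left alone. Its origin is at the middle of its underside.
- salt_shaker: Glass salt shaker, 90 mm high: a bystander, to be left alone. Its origin is at the middle of its underside.
- lemon: Lemon, 71 mm long: a bystander, to be left alone. Its origin is at the middle of its underside.

How it is judged:
By the outcome, as a careful person would: the job done as asked, in the order asked, and still so for the second after the job is handed in, with the robot touching nothing.
It also fails if it takes over 67 s, if anything falls off the work surface, if the arm or the gripper's body presses on something with over 40 N, if the wrist force passes 120 N, or if a joint passes its speed limit or range.

## Robot

A 6-joint arm with a two-finger parallel gripper is mounted at the origin on a cart in front of the work surface, level with it; the furniture and walls round the work are solid. World frame = base frame: x ahead of the robot, y to its left, z up, the work surface at z = 0. Lengths are in mm, angles in rad, forces in N, time in s.
With the tool pointing down it reaches from about 275 to 975 mm from the base axis. Payload 8.4 kg.
Tool frame: the origin (TCP) lies on the front face of the gripper's body, between the roots of the fingers; the fingertips stand 88 mm ahead of it and the grasp point (between the pads) lies 69 mm ahead of it (ctrl.tip_extent is the z of the fingertips in the tool frame, in mm); z points along the fingers, y is the direction in which the jaws open and shut (so a half turn about z gives the same grasp; the last joint's range is limited). The gripper opens to 92 mm and grips with 3 to 60 N. Pads are 20 mm wide; open, the fingers measure 128 mm over their backs; the gripper's body (75 mm by 189 mm) begins 69 mm behind the grasp point.
Start: joints at [-1.237, 0.353, 1.633, -0, 1.155, -0.002], TCP at [205.952, -590.095, 302.683] pointing down, gripper open.
Joint ranges: [-2.63, 2.63], [-0.92, 2.1], [0.06, 2.66], [-1.3, 4.44], [0, 2.69], [-3.02, 3.02]. Speed limits (rad/s): [2.22, 2.22, 2.79, 3.14, 3.14, 3.14].

## Interface

Orientations are given as a unit quaternion [x, y, z, w].
In Python, from cell import ctrl gives the robot as it stands.
- The arm moves only by the tool play_rows, never from a script. Its argument "rows" is text: rows parted by semicolons, each of 7 numbers parted by spaces: the shift along the tool's x, y, z in mm, then the turn, a rotation vector about the tool's x, y, z in degrees, then the finger opening in mm, from 0 to 91.9. A call has 1 to 12 rows; each row shifts and turns the commanded pose from where the row before left it, along the tool's axes as they then stand; what a row does not reach is not made up. A row lasts 1/8 s, in which the tool goes at most 62.5 mm and 10.7 degrees, less where a joint would pass 70% of its speed; a pose out of reach is approached as far as the arm can. A call with a gripper value outside its range is refused whole. The fingers move at their own pace and stop on an object; "squeeze" is the grip in N (left out, the last holds). Time passes only in rows, so rows that do not move let the fingers close. It gives the time, the measured TCP pose, the force and the opening at its end, in the units of the state.
- ctrl.read_state(): the state, without advancing time (a new reading comes with each control period).
- ctrl.get_image(name): name is "side" or "top" or "wrist"; returns the picture (384x512x3 uint8, red, green, blue); there is no depth.
- ctrl.calibration(name): a dict with "K" (3x3 intrinsics, pixels), "extrinsics" (4x4, takes a point from camera to world coordinates); the wrist camera has in their place "T_tool_cam" (4x4, takes a point from camera to tool coordinates, whose origin is the TCP and whose axes are the flange's). Camera axes: x right, y up, looking along -z (the intrinsics and any distortion apply to the point x, -y, -z); pixel columns grow to the right and rows downward; lengths in mm; the calibration is good to about 2 mm. A picture is of the moment at which its call begins: read the wrist's pose just before it. calibration takes no time and is no camera call.
- ctrl.hand_in(): hands the job in, once; it reports no verdict.
The state is a dict: "time_s": time; "joints": joint angles; "dq": joint speeds; "joint_torque": joint torques, N m; "position": TCP position; "tool_rot": TCP orientation; "force": force on the tool from outside, world axes, zero at the start; "moment": the same for the moment, N m; "grip_width": finger opening in mm.
Only numpy, scipy, OpenCV 4.12 (cv2) and the standard library are available. Lean on these libraries where they do the work, as an engineer would, in place of code of your own. Each camera call takes 0.05 s, during which the arm holds its last target.

## Working session

There is one attempt and no reset: what is moved stays moved. The work goes in short steps, Python scripts to look and compute and a tool call to move; the robot and the scene stay as the last step left them, time stands still between calls to the robot, and variables do not carry over. Pictures are saved under pics/ and viewed, and the job is handed in when it is done.

Besides the shell and the picture viewer there is one more tool, called after "Call:" as name(argument=value, ...), one argument or row to a line, values as JSON. play_rows: Moves the arm, as the interface text tells. Its arguments: {"type":"object","properties":{"rows":{"type":"string"},"squeeze":{"type":"number"}},"required":["rows"]}

```bash
mkdir -p pics; ls; python3 - <<'E'
from cell import ctrl
import cv2
s=ctrl.read_state(); print(s)
for n in ("top","side","wrist"):
    im=ctrl.get_image(n); cv2.imwrite(f"pics/{n}0.png",im[:,:,::-1]); print(n,ctrl.calibration(n))
print(ctrl.tip_extent)
E
```

```text
pics
{'time_s': 0.0, 'joints': array([-1.23743148e+00,  3.53661352e-01,  1.63415401e+00, -2.21801009e-05,
        1.15520416e+00, -2.40008688e-03]), 'dq': array([-0.00153222,  0.00094804, -0.00159198, -0.00053506,  0.00099744,
        0.001676  ]), 'joint_torque': array([-7.74041064e-05, -5.93837965e+01, -3.34219050e+01,  6.98120613e-02,
        2.33212172e-02, -1.19405354e-04]), 'position': array([ 205.79982237, -589.73387059,  301.94686427]), 'tool_rot': array([ 9.85939806e-01,  1.67099341e-01, -1.27526791e-04, -7.02016121e-04]), 'force': array([-0.71730189, -1.03830074, -0.48653555]), 'moment': array([-0.04272451,  0.0549323 , -0.02787777]), 'grip_width': 92.23311423001404}
top {'K': array([[347.28585304,   0.        , 255.41418668],
       [  0.        , 347.28585304, 186.71245885],
       [  0.        ,   0.        ,   1.        ]]), 'extrinsics': array([[-4.49698637e-01,  8.62383245e-01, -2.32521557e-01,
         3.38624598e+02],
       [-8.93172603e-01, -4.35273347e-01,  1.13047843e-01,
         1.07440365e+02],
       [-3.71987029e-03,  2.58519345e-01,  9.65998919e-01,
      
[... 456 characters left out ...]

       [-5.79027232e-03,  7.72928454e-01,  6.34466767e-01,
         7.68668965e+02],
       [ 0.00000000e+00,  0.00000000e+00,  0.00000000e+00,
         1.00000000e+00]])}
wrist {'K': array([[301.88486782,   0.        , 251.49386534],
       [  0.        , 301.88486782, 192.54588493],
       [  0.        ,   0.        ,   1.        ]]), 'T_tool_cam': array([[ 6.66570371e-04,  9.64617273e-01,  2.63653317e-01,
         7.26752344e+01],
       [ 9.99999742e-01, -5.72746168e-04, -4.32724891e-04,
         8.90013783e-01],
       [-2.66407477e-04,  2.63653538e-01, -9.64617407e-01,
        -8.24494475e+01],
       [ 0.00000000e+00,  0.00000000e+00,  0.00000000e+00,
         1.00000000e+00]])}
88.1
```

View pics/top0.png

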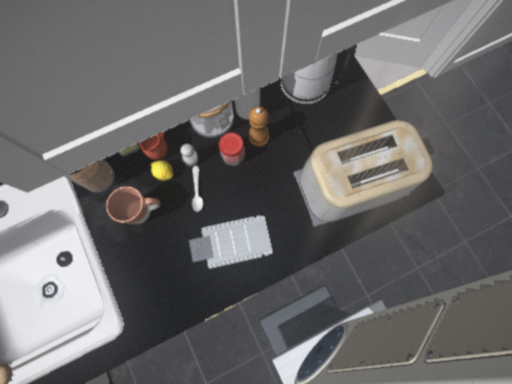

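View pics/side0.png

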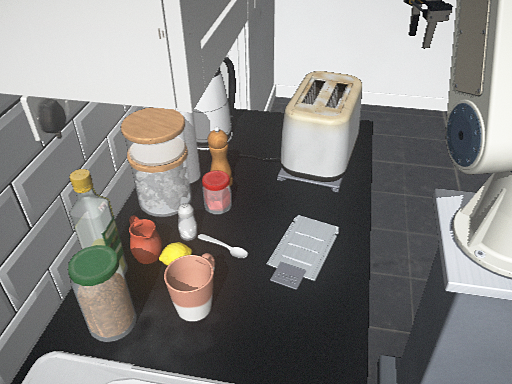

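View pics/wrist0.png

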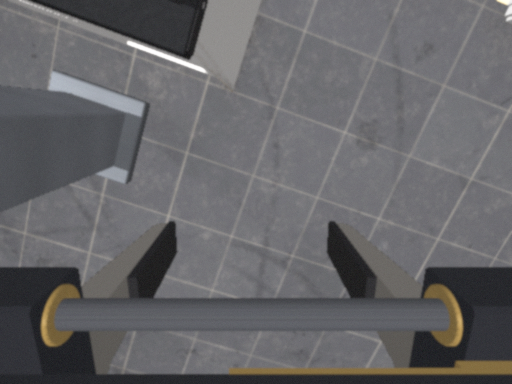

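The top view shows the tray around (235,242), its tab at (201,248), and the toaster with its grey base edge near (308,190). Next I measure these.

```bash
cat > h.py <<'E'
import numpy as np, cv2
from cell import ctrl
def cast(n,uv,z,state=None):
    c=ctrl.calibration(n);K=c["K"]
    if n=="wrist":
        from scipy.spatial.transform import Rotation as R
        T=np.eye(4);T[:3,:3]=R.from_quat(state["tool_rot"]).as_matrix();T[:3,3]=state["position"]
        E=T@c["T_tool_cam"]
    else:E=c["extrinsics"]
    uv=np.atleast_2d(uv).astype(float)
    d=np.c_[(uv[:,0]-K[0,2])/K[0,0],-(uv[:,1]-K[1,2])/K[1,1],-np.ones(len(uv))]@E[:3,:3].T
    o=E[:3,3]
    return o+d*((z-o[2])/d[:,2])[:,None]
def proj(n,P,state=None):
    c=ctrl.calibration(n);K=c["K"]
    if n=="wrist":
        from scipy.spatial.transform import Rotation as R
        T=np.eye(4);T[:3,:3]=R.from_quat(state["tool_rot"]).as_matrix();T[:3,3]=state["position"]
        E=T@c["T_tool_cam"]
    else:E=c["extrinsics"]
    p=(np.atleast_2d(P)-E[:3,3])@E[:3,:3]
    return np.c_[K[0,2]+K[0,0]*p[:,0]/-p[:,2],K[1,2]+K[1,1]*p[:,1]/p[:,2]]
E
python3 - <<'E'
import cv2
a=cv2.imread("pics/top0.png")[120:280,170:450]; cv2.imwrite("pics/top0z.png",cv2.resize(a,None,fx=2.8,fy=2.8,interpolation=cv2.INTER_CUBIC))
a=cv2.imread("pics/side0.png")[150:300,230:390]; cv2.imwrite("pics/side0z.png",cv2.resize(a,None,fx=4,fy=4,interpolation=cv2.INTER_CUBIC))
E
```

```text
(no output)
```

View pics/top0z.png

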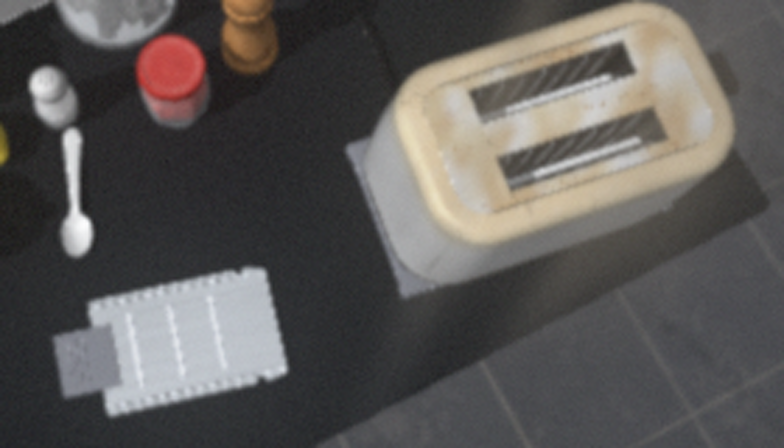

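View pics/side0z.png

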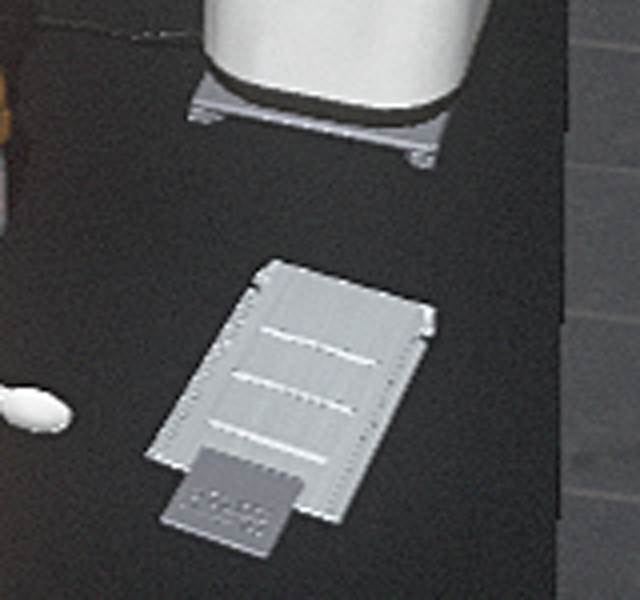

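```bash
cat > meas.py <<'E'
from h import *
def quad(n,f,off,pts,z):
    p=(np.array(pts)+.5)/f-.5+np.array(off)
    return cast(n,p,z)
def rep(n,f,off,tail,nose,tab,bl):
    T=quad(n,f,off,tail,4);N=quad(n,f,off,nose,4);B=quad(n,f,off,tab,5.5)
    print(n,"tail",T.round(1).tolist(),np.linalg.norm(T[0]-T[1]));print("nose",N.round(1).tolist(),np.linalg.norm(N[0]-N[1]))
    nm=N.mean(0);tm=T.mean(0);bm=B.mean(0);d=bm-nm;print("len",np.linalg.norm(nm[:2]-bm[:2]),"steel",np.linalg.norm(nm-tm),"yaw +y",np.degrees(np.arctan2(d[1],d[0])),"tail-based",np.degrees(np.arctan2(*(tm-nm)[[1,0]])))
    e=N[1]-N[0]; print("nose edge dir",np.degrees(np.arctan2(e[1],e[0])), "nose mid",nm.round(1),"tabtail mid",bm.round(1))
    for z in (0,12,16,20):
        b=quad(n,f,off,bl,z);e=b[1]-b[0];print("base z",z,b.round(1).tolist(),np.linalg.norm(e),"mid",b.mean(0).round(1),"normal",np.degrees(np.arctan2(e[1],e[0]))-90)
rep("top",2.8,(170,120),[(88,301),(108,415)],[(265,268),(287,375)],[(53,338),(66,398)],[(347,149),(403,297)])
rep("side",4,(230,150),[(147,458),(340,523)],[(275,261),(435,305)],[(161,520),(266,558)],[(190,112),(435,160)])
E
python3 meas.py
```

```text
top tail [[529.7, 180.5, 4.0], [422.9, 208.2, 4.0]] 110.33405520436162
nose [[481.2, 12.2, 4.0], [380.0, 40.5, 4.0]] 105.11001897127373
len 211.42039286633778 steel 174.10181626387438 yaw +y 75.51818020041883 tail-based 74.77314658292939
nose edge dir 164.38324492935155 nose mid [430.6  26.4   4. ] tabtail mid [483.5 231.1   5.5]
base z 0 [[553.3, -118.3, 0.0], [395.7, -95.3, 0.0]] 159.21869300551762 mid [ 474.5 -106.8    0. ] normal 81.689272339025
base z 12 [[550.6, -115.4, 12.0], [395.0, -92.7, 12.0]] 157.195021720601 mid [ 472.8 -104.1   12. ] normal 81.689272339025
base z 16 [[549.6, -114.5, 16.0], [394.8, -91.8, 16.0]] 156.52046462562885 mid [ 472.2 -103.2   16. ] normal 81.689272339025
base z 20 [[548.7, -113.5, 20.0], [394.5, -91.0, 20.0]] 155.84590753065655 mid [ 471.6 -102.2   20. ] normal 81.689272339025
side tail [[524.8, 182.1, 4.0], [418.7, 207.9, 4.0]] 109.27225587006993
nose [[477.5, 13.3, 4.0], [380.9, 34.4, 4.0]] 98.94451568925804
len 214.15086852039667 steel 176.38075615184016 yaw +y 75.8634684780562 tail-based 76.03967830088716
nose edge dir 167.69269309754546 nose mid [429.2  23.8   4. ] tabtail mid [481.5 231.5   5.5]
base z 0 [[552.1, -127.2, -0.0], [389.4, -105.7, 0.0]] 164.14842643674402 mid [ 470.7 -116.5   -0. ] normal 82.48577314400609
base z 12 [[549.8, -111.8, 12.0], [389.6, -90.6, 12.0]] 161.58583941204645 mid [ 469.7 -101.2   12. ] normal 82.48577314400612
base z 16 [[549.0, -106.6, 16.0], [389.7, -85.6, 16.0]] 160.73164373714735 mid [469.3 -96.1  16. ] normal 82.4857731440062
base z 20 [[548.2, -101.5, 20.0], [389.7, -80.6, 20.0]] 159.87744806224816 mid [469. -91.  20.] normal 82.48577314400612
```

```bash
python3 - <<'E'
from h import *
for z in (400,550,700): print(z,cast("top",[(45,155),(240,75),(322,35),(440,0)],z).round(0).tolist())
print(cast("top",[(400,125),(310,160),(425,175),(320,212)],200).round(0).tolist())
print(proj("side",[[480,-590,450],[206,-590,302],[600,0,450],[500,0,450]]).round())
s=ctrl.read_state()
from scipy.spatial.transform import Rotation as R
print(R.from_quat(s["tool_rot"]).as_matrix().round(3))
E
```

```text
400 [[676.0, 332.0, 400.0], [665.0, -24.0, 400.0], [672.0, -195.0, 400.0], [639.0, -432.0, 400.0]]
550 [[583.0, 270.0, 550.0], [575.0, 12.0, 550.0], [580.0, -112.0, 550.0], [556.0, -283.0, 550.0]]
700 [[490.0, 208.0, 700.0], [485.0, 48.0, 700.0], [488.0, -28.0, 700.0], [473.0, -135.0, 700.0]]
[[499.0, -347.0, 200.0], [518.0, -118.0, 200.0], [371.0, -330.0, 200.0], [404.0, -79.0, 200.0]]
[[333. -49.]
 [424.  11.]
 [245.  24.]
 [298.  28.]]
[[ 0.944  0.329 -0.   ]
 [ 0.329 -0.944  0.001]
 [ 0.    -0.001 -1.   ]]
```

Call:
play_rows(
  rows="0 0 -60 0 0 0 50; 0 0 -60 0 0 0 50; 0 -50 -10 0 0 0 50; 0 -50 0 0 0 0 50; 0 -50 0 0 0 0 50; 60 -4 0 0 0 -8 50; 60 -4 0 0 0 -8 50; 60 -4 0 0 0 -8 50; 60 -4 0 0 0 -8 50; 60 -4 0 0 0 -8 50; 60 -4 0 0 0 -8 50; 0 0 0 0 0 0 50",
)

```text
time_s: 1.65
position: [414.1, -205.9, 432.6]
tool_rot: [0.831, 0.557, 0.0, -0.0]
force: [-0.4, -0.4, 0.3]
grip_width: 49.9
```

Call:
play_rows(
  rows="58 -13 0 0 0 0 50; 58 -13 10 0 0 0 50; 58 -13 10 0 0 0 50; 58 -13 12 0 0 -10 50; 0 0 0 0 0 0 50; 0 0 0 0 0 0 50",
)

```text
time_s: 2.4
position: [454.5, 24.2, 400.6]
tool_rot: [0.782, 0.624, -0.0, 0.0]
force: [-0.3, -0.6, 0.1]
grip_width: 49.8
```

```bash
python3 - <<'E'
from h import *
import pickle
s=ctrl.read_state(); im=ctrl.get_image("wrist"); cv2.imwrite("pics/w1.png",im[:,:,::-1]); pickle.dump(s,open("s1.pkl","wb")); print(s["position"],s["tool_rot"],s["dq"].round(3),s["force"])
cv2.imwrite("pics/w1z.png",cv2.resize(im[:,:,::-1],(800,600),interpolation=cv2.INTER_CUBIC))
E
```

```text
[454.46774954  24.22674224 400.60011337] [ 7.81685749e-01  6.23672357e-01 -3.96393034e-04  1.51303033e-04] [-0.028 -0.008 -0.003  0.002  0.001 -0.   ] [-0.30056368 -0.64234376  0.11233316]
```

View pics/w1z.png

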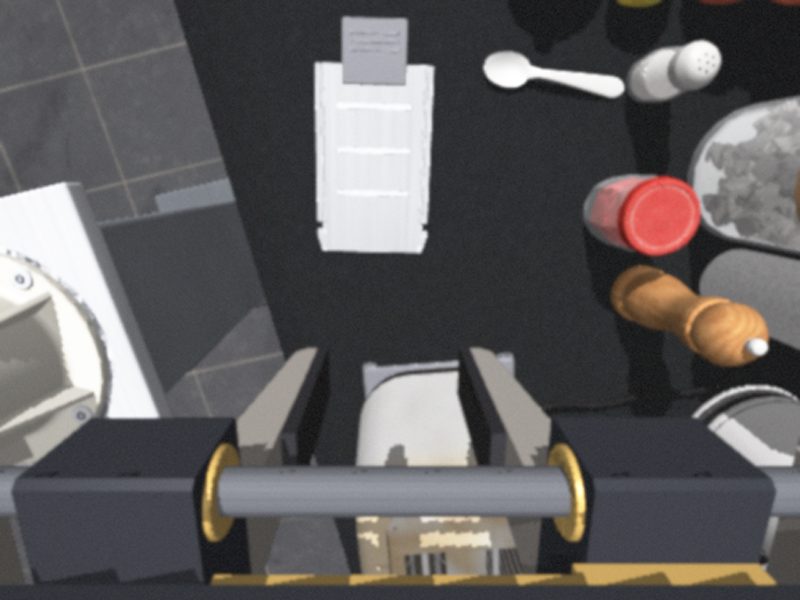

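```bash
python3 - <<'E'
import cv2
a=cv2.imread("pics/w1.png"); 
cv2.imwrite("pics/w1b.png",cv2.resize(a[215:265,225:335],None,fx=7,fy=7,interpolation=cv2.INTER_CUBIC))
cv2.imwrite("pics/w1t.png",cv2.resize(a[5:170,190:290],None,fx=3.6,fy=3.6,interpolation=cv2.INTER_CUBIC))
E
```

```text
(no output)
```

View pics/w1b.png

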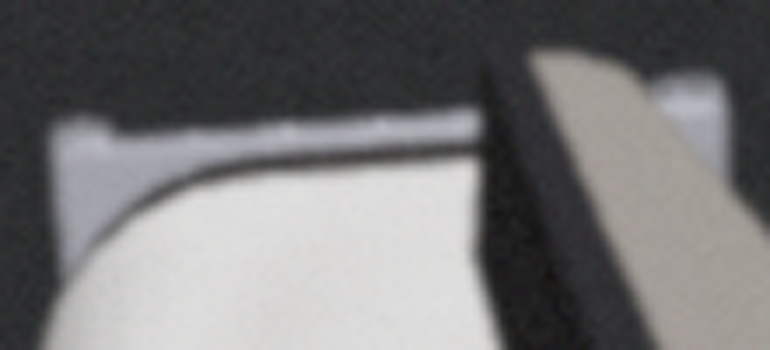

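View pics/w1t.png

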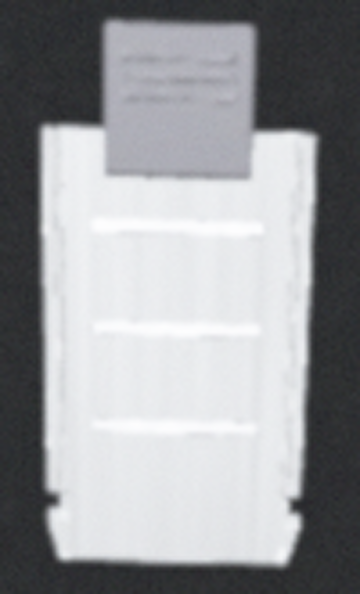

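```bash
python3 - <<'E'
from h import *
import pickle
s=pickle.load(open("s1.pkl","rb"))
def q(f,off,pts,z): return cast("wrist",(np.array(pts)+.5)/f-.5+np.array(off),z,s)
o=(190,5)
T=q(3.6,o,[(41,125),(317,132)],4);N=q(3.6,o,[(60,561),(290,567)],4);B=q(3.6,o,[(103,21),(255,24)],5.5)
n=lambda a:np.linalg.norm(a[1]-a[0])
print(T.round(1).tolist(),n(T),N.round(1).tolist(),n(N),B.round(1).tolist(),n(B))
nm,tm,bm=N.mean(0),T.mean(0),B.mean(0)
for a,b in((nm,tm),(nm,bm)):
    d=(b-a)[:2];print("len",np.linalg.norm(d),"yaw",np.degrees(np.arctan2(d[1],d[0])))
for e in (T,N,B): d=e[1]-e[0];print("edge yaw+90",np.degrees(np.arctan2(d[1],d[0]))+90)
print("nose",nm,"tabtail",bm)
o=(225,215)
for z,p in ((0,[(52,119),(722,74)]),(10,[(110,137),(480,110)])):
    b=q(7,o,p,z);d=b[1]-b[0];print(z,b.round(1).tolist(),n(b),b.mean(0).round(1),"yaw",np.degrees(np.arctan2(d[1],d[0]))+90)
E
```

```text
[[420.5, 206.9, 4.0], [528.0, 179.9, 4.0]] 110.80170964741039 [[382.1, 34.9, 4.0], [481.1, 9.6, 4.0]] 102.22082570885225 [[454.1, 236.9, 5.5], [511.8, 222.7, 5.5]] 59.428170391611005
len 176.3364211218189 yaw 76.01833448923549
len 213.7875087177683 yaw 76.11384141984318
edge yaw+90 75.8885043816889
edge yaw+90 75.69674941471033
edge yaw+90 76.20754544720356
nose [431.62182429  22.25056182   4.        ] tabtail [482.92944347 229.79002095   5.5       ]
0 [[392.4, -94.5, -0.0], [554.8, -119.3, 0.0]] 164.3024600635944 [ 473.6 -106.9   -0. ] yaw 81.3241651571772
10 [[406.5, -98.2, 10.0], [494.9, -111.1, 10.0]] 89.2850132273485 [ 450.7 -104.7   10. ] yaw 81.69223940788262
```

Call:
play_rows(
  rows="46 -10 -0 0 0 0 50; 46.5 -10.5 30 0 0 1.2 50; 0 0 60 0 0 0 50; 0 0 60 0 0 0 50; 0 0 60 0 0 0 50; 0 0 50 0 0 0 50; 0 0 20 0 0 0 50; 0 0 0 0 0 0 50; 0 0 0 0 0 0 50",
)

```text
time_s: 3.58
position: [455.9, 118.9, 121.7]
tool_rot: [0.788, 0.615, 0.001, 0.0]
force: [-0.2, 0.9, 0.2]
grip_width: 50.3
```

Call:
play_rows(
  rows="0 0 15 0 0 0 50; 0 0 10 0 0 0 50; 0 0 2 0 0 0 50; 0 0 1.5 0 0 0 50; 0 0 0 0 0 0 50; 0 0 0 0 0 0 50",
)

```text
time_s: 4.32
position: [454.7, 119.7, 92.5]
tool_rot: [0.788, 0.616, -0.0, -0.0]
force: [-2.9, -1.4, 6.4]
grip_width: 50.2
```

Call:
play_rows(
  rows="0 0 0.5 0 0 0 50; 0 0 0 0 0 0 50; 0 0 0 0 0 0 50",
)

```text
time_s: 4.7
position: [454.7, 119.7, 92.5]
tool_rot: [0.788, 0.616, -0.0, -0.0]
force: [-5.1, -1.3, 14.3]
grip_width: 50.1
```

Call:
play_rows(
  rows="-2 1.2 0 0 0 -0.2 50; -4 2.4 0 0 0 -0.3 50; -5 3 0 0 0 -0.3 50; -5 3 0 0 0 -0.3 50; -5 3 0 0 0 -0.3 50; -5 3 0 0 0 -0.3 50; -5 3 0 0 0 -0.3 50; -5 3 0 0 0 -0.3 50; -4 2.4 0 0 0 -0.3 50; -2 1 0 0 0 -0.2 50; 0 0 0 0 0 0 50",
)

```text
time_s: 6.08
position: [470.9, 73.6, 92.5]
tool_rot: [0.773, 0.635, 0.001, 0.0]
force: [-1.4, 1.6, 8.7]
grip_width: 49.9
```

Call:
play_rows(
  rows="-2 1 0.3 0 0 -0.2 50; -5 2.4 0.1 0 0 -0.3 50; -7 3.4 0 0 0 -0.3 50; -7 3.4 0 0 0 -0.3 50; -7 3.4 0 0 0 -0.3 50; -7 3.4 0 0 0 -0.3 50; -7 3.5 0 0 0 -0.3 50; -7 3.5 0 0 0 -0.3 50; -6 3 0 0 0 -0.3 50; -4 2 0 0 0 -0.2 50; -3 1.5 0 0 0 0 50; 0 0 0 0 0 0 50",
)

```text
time_s: 7.58
position: [490.6, 7.3, 92.5]
tool_rot: [0.757, 0.654, 0.001, 0.0]
force: [-1.7, 3.4, 13.3]
grip_width: 49.8
```

```bash
python3 - <<'E'
from h import *
import pickle
s=ctrl.read_state();print(s["position"],s["force"])
for n in("wrist","side","top"):
    im=ctrl.get_image(n)[:,:,::-1]; cv2.imwrite(f"pics/{n}2.png",im)
a=cv2.imread("pics/side2.png")[130:290,230:390]; cv2.imwrite("pics/side2z.png",cv2.resize(a,None,fx=3.7,fy=3.7,interpolation=cv2.INTER_CUBIC))
E
```

```text
[490.59627925   7.28481409  92.48559609] [-1.70538848  3.44239448 13.28004331]
```

View pics/wrist2.png

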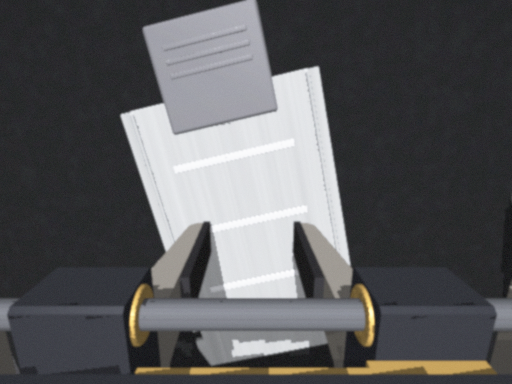

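View pics/side2z.png

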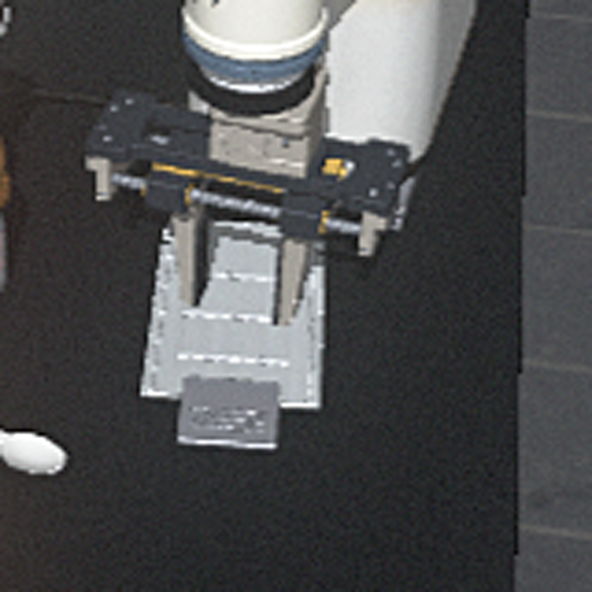

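The tray turned about 12° relative to the fingers, so they slipped unevenly. I measure it before correcting.

```bash
cat > tr.py <<'E'
from h import *
def tray(tail,tabtail,s,z0=4,zt=5.5):
    T=cast("wrist",tail,z0,s);B=cast("wrist",tabtail,zt,s)
    e=T[1]-T[0];f=B[1]-B[0]
    y=np.degrees(np.arctan2(e[1],e[0]))+90;y2=np.degrees(np.arctan2(f[1],f[0]))+90
    print("widths",np.linalg.norm(e),np.linalg.norm(f),"yaws",y,y2)
    d=(B.mean(0)-T.mean(0))[:2];print("tab protr",np.linalg.norm(d))
    u=np.array([np.cos(np.radians(y)),np.sin(np.radians(y))])
    print("middle from tail",T.mean(0)[:2]-u*(176-98.5),"nose",T.mean(0)[:2]-u*176,"from tab: middle",B.mean(0)[:2]-u*114.5)
E
python3 - <<'E'
from tr import *
s=ctrl.read_state()
tray([(122,115),(318,68)],[(145,27),(255,1)],s)
e=cast("wrist",[(122,115),(200,350),(318,68),(350,262)],4,s);
for a,b in((0,1),(2,3)):
    d=e[a]-e[b];print(np.degrees(np.arctan2(d[1],d[0])))
E
```

```text
widths 108.79177738446994 56.821086183127015 yaws 94.42843081342598 93.50992242772423
tab protr 37.84210936728889
middle from tail [490.0365685  14.0556668] nose [497.6421246  -84.15026742] from tab: middle [490.20017963  14.91227204]
94.58439810998782
94.90080630207859
```

```bash
python3 - <<'E'
from h import *
from scipy.spatial.transform import Rotation as R
s=ctrl.read_state(); r=R.from_quat(s["tool_rot"]); M=r.as_matrix(); print(M.round(4)); print("F tool",M.T@s["force"],"M tool",M.T@s["moment"],s["moment"])
E
```

```text
[[ 1.456e-01  9.893e-01  2.000e-03]
 [ 9.893e-01 -1.456e-01  5.000e-04]
 [ 8.000e-04  1.900e-03 -1.000e+00]]
F tool [  2.00901639  -1.78175611 -14.47389322] M tool [0.61857285 0.4264224  0.00554751] [ 0.51197255  0.54987747 -0.00425215]
```

Call:
play_rows(
  rows="0 0 -6 0 0 0 50; 7 -1.5 0 0 0 -6.4 50; 0 0 0 0.15 0 -6.3 50; 0 0 4.5 0 0 0 50; 0 0 1 0 0 0 50; 0 0 0.2 0 0 0 50; 0 0 0 0 0 0 50; 0 0 0 0 0 0 50",
)

```text
time_s: 8.72
position: [489.4, 14.2, 92.5]
tool_rot: [0.681, 0.732, -0.001, -0.001]
force: [-5.1, 1.6, 18.2]
grip_width: 49.9
```

```bash
cat > bal.py <<'E'
from h import *
from scipy.spatial.transform import Rotation as R
s=ctrl.read_state(); M=R.from_quat(s["tool_rot"]).as_matrix(); print(M.round(4)); F=M.T@s["force"];m=M.T@s["moment"]*1000
print(s["position"].round(2),"yaw",np.degrees(np.arctan2(M[1,0],M[0,0])),"F tool",F.round(2),"M",m.round(1),"contact y",((m[0]+88*F[1])/F[2]).round(1),"x",((88*F[0]-m[1])/F[2]).round(1))
E
python3 bal.py
```

```text
[[-7.270e-02  9.973e-01 -1.900e-03]
 [ 9.974e-01  7.270e-02  1.000e-04]
 [ 3.000e-04 -1.900e-03 -1.000e+00]]
[489.42  14.16  92.47] yaw 94.17084979226568 F tool [  1.97  -4.96 -18.15] M [ 347.8  256.8 -114.1] contact y 4.9 x 4.6
```

Call:
play_rows(
  rows="0 0 0 0 0 0.6 50; -0.5 0 0 0 0 1.2 50; -0.5 0 0 0 0 1.2 50; -0.5 0 0 0 0 1.2 50; -1 0 0 0 0 1.2 50; -1 0 0 0 0 1.2 50; -1 0 0 0 0 1.2 50; -1 0 0 0 0 1.2 50; -1 0 0 0 0 1.2 50; -1 0 0 0 0 1.2 50; -0.5 0 0 0 0 1.2 50; 0 0 0 0 0 0 50",
)

```text
time_s: 10.22
position: [490.1, 6.4, 92.5]
tool_rot: [0.757, 0.653, 0.0, -0.0]
force: [0.2, 3.4, 12.9]
grip_width: 50.2
```

```bash
python3 bal.py; python3 - <<'E'
from h import *
cv2.imwrite("pics/wrist3.png",ctrl.get_image("wrist")[:,:,::-1])
E
```

```text
[[ 1.469e-01  9.891e-01  1.000e-04]
 [ 9.891e-01 -1.469e-01  5.000e-04]
 [ 5.000e-04  1.000e-04 -1.000e+00]]
[490.14   6.44  92.5 ] yaw 81.55076135968305 F tool [  3.41  -0.35 -12.89] M [ 67.2 669.1 -87.5] contact y -2.8 x 28.6
```

View pics/wrist3.png

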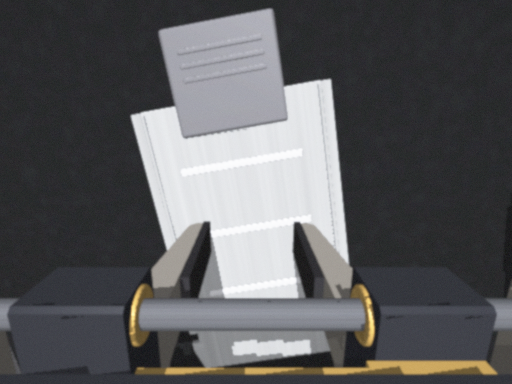

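```bash
python3 - <<'E'
from tr import *
s=ctrl.read_state()
tray([(133,116),(331,80)],[(160,31),(273,10)],s)
E
```

```text
widths 109.02616198798098 57.97410492380486 yaws 91.42131552111955 91.02618101331977
tab protr 37.87550122787594
middle from tail [491.49257767   8.77983707] nose [493.93578067 -89.68985755] from tab: middle [491.41521373   9.65364729]
```

Call:
play_rows(
  rows="0 0 -4 0 0 0 50; 0 0 -8 0 0 0 15; 30 -5 0 0 0 -3 15; 35 -5 0 0 0 -3 15; 32 -5 0 0 0 -3.5 15; 0 0 0 0 0 0 15; 0 0 5 0 0 0 15; 0 0 3 0 0 0 15; 0 0 0 0 0 0 15; 0 0 0 0 0 0 15",
)

```text
time_s: 11.52
position: [482.8, 103.5, 95.5]
tool_rot: [0.7, 0.714, -0.001, -0.001]
force: [0.6, -0.8, 0.7]
grip_width: 14.6
```

```bash
python3 bal.py; python3 - <<'E'
from h import *
cv2.imwrite("pics/wrist4.png",ctrl.get_image("wrist")[:,:,::-1])
E
```

```text
[[-2.070e-02  9.998e-01 -2.800e-03]
 [ 9.998e-01  2.070e-02 -1.000e-04]
 [-0.000e+00 -2.800e-03 -1.000e+00]]
[482.79 103.54  95.53] yaw 91.1844649717196 F tool [-0.81  0.63 -0.72] M [-69.8 -47.4  -5.5] contact y 20.2 x 33.8
```

View pics/wrist4.png

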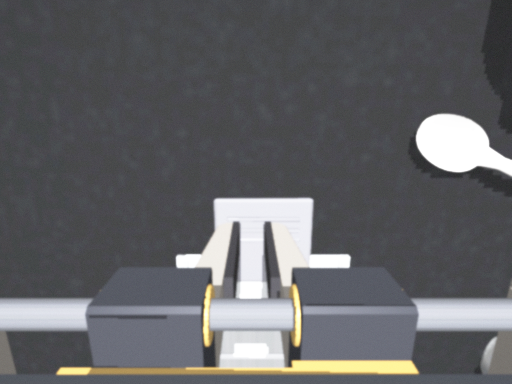

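Call:
play_rows(
  rows="0 6.5 0 -0.15 0 0 15; 0 0 1.4 0 0 0 15; 0 0 0.5 0 0 0 15; 0 0 0.5 0 0 0 15; 0 0 0 0 0 0 15; 0 0 0 0 0 0 15",
)

```text
time_s: 12.32
position: [489.7, 104.2, 94.0]
tool_rot: [0.699, 0.715, 0.0, 0.0]
force: [-1.5, -0.9, 12.2]
grip_width: 14.9
```

```bash
python3 bal.py
```

```text
[[-2.180e-02  9.998e-01  1.100e-03]
 [ 9.998e-01  2.180e-02  1.000e-04]
 [ 1.000e-04  1.100e-03 -1.000e+00]]
[489.73 104.23  94.  ] yaw 91.25117491793593 F tool [ -0.83  -1.49 -12.23] M [ 205.4 -266.5   13.7] contact y -6.1 x -15.8
```

Call:
play_rows(
  rows="0 1.2 0.2 0 0 0.5 15; 0 2.2 0 0 0 0.9 15; 0 2.2 0 0 0 0.9 15; 0 2.2 0 0 0 0.9 15; 0 2.2 0 0 0 0.9 15; 0 2.2 0 0 0 0.9 15; 0 2.2 0 0 0 0.9 15; 0 2.2 0 0 0 0.9 15; 0 2.2 0 0 0 0.9 15; 0 2.2 0 0 0 0.9 15; 0 1.2 0 0 0 1 15; 0 0 0 0 0 0 15",
)

```text
time_s: 13.82
position: [510.5, 103.1, 94.0]
tool_rot: [0.757, 0.654, -0.001, -0.001]
force: [-8.6, 0.3, 21.3]
grip_width: 14.7
```

```bash
python3 bal.py; python3 - <<'E'
from h import *
for n in("wrist","side","top"):
    im=ctrl.get_image(n)[:,:,::-1]; cv2.imwrite(f"pics/{n}5.png",im)
a=cv2.imread("pics/side5.png")[130:290,230:390]; cv2.imwrite("pics/side5z.png",cv2.resize(a,None,fx=3.7,fy=3.7,interpolation=cv2.INTER_CUBIC))
E
```

```text
[[ 1.457e-01  9.893e-01 -1.900e-03]
 [ 9.893e-01 -1.457e-01 -0.000e+00]
 [-3.000e-04 -1.900e-03 -1.000e+00]]
[510.49 103.15  93.98] yaw 81.62131278562208 F tool [ -0.96  -8.58 -21.32] M [1313.3 -179.1  -53.1] contact y -26.2 x -4.4
```

View pics/wrist5.png

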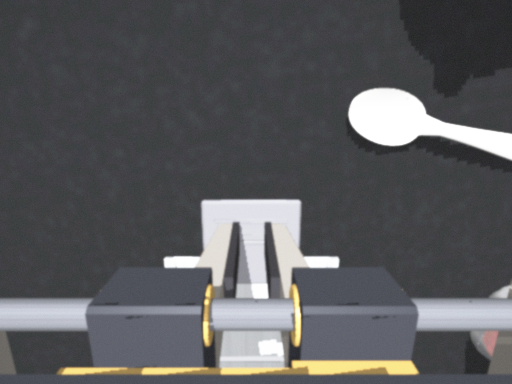

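View pics/side5z.png

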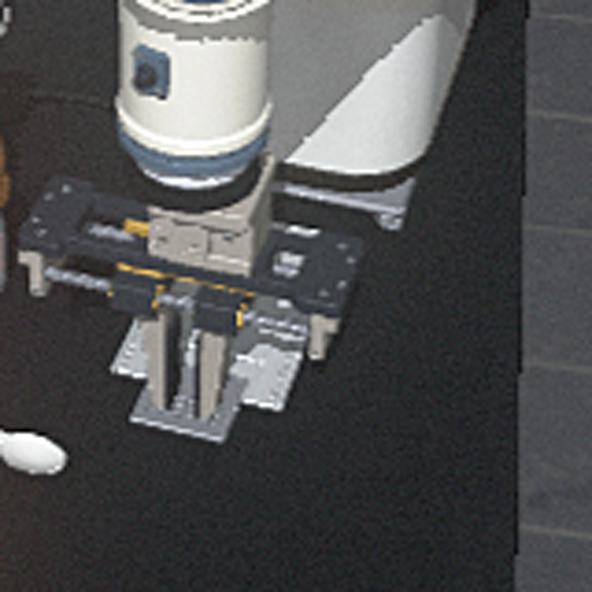

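```bash
python3 - <<'E'
from tr import *
s=ctrl.read_state()
tray([(165,257),(338,256.5)],[(202,200),(300.5,199)],s)
# from tool: slot frame
a=np.radians(81.6);n=np.array([np.cos(a),np.sin(a)]);t=np.array([n[1],-n[0]])
m=np.array([472.5,-105])
p=s["position"][:2];print("TCP out/lat",(p-m)@n,(p-m)@t)
E
cat h.py | head -3; python3 - <<'E'
import cv2
a=cv2.imread("pics/wrist5.png")[190:290,150:350]; cv2.imwrite("pics/w5z.png",cv2.resize(a,None,fx=4,fy=4,interpolation=cv2.INTER_CUBIC))
E
```

```text
widths 108.77333141365561 58.18203363807005 yaws 81.89878716205774 82.30688032066139
tab protr 38.01147644913252
middle from tail [496.03402171  10.4068365 ] nose [482.15318612 -87.11019998] from tab: middle [496.19348008  11.40580694]
TCP out/lat 211.43154928832234 7.120518707873998
import numpy as np, cv2
from cell import ctrl
def cast(n,uv,z,state=None):
```

View pics/w5z.png

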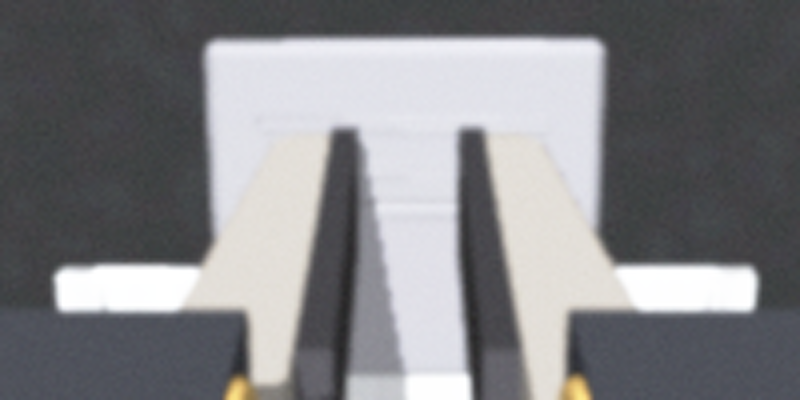

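Call:
play_rows(
  rows="-1 -0.6 -0.2 0 0 0 15; -2 -1.2 0 0 0 0 15; -2 -1.2 0 0 0 0 15; -2 -1.2 0 0 0 0 15; -2 -1.2 0 0 0 0 15; -2 -1.2 0 0 0 0 15; -1 -0.5 0 0 0 0 15; 0 0 0 0 0 0 15; 0 0 0 0 0 0 15",
)

```text
time_s: 15.1
position: [503.9, 92.7, 94.0]
tool_rot: [0.757, 0.654, 0.001, 0.001]
force: [1.7, 1.3, 8.4]
grip_width: 15.1
```

```bash
python3 bal.py; cat > snap.py <<'E'
import sys
from h import *
k=sys.argv[1]
im=ctrl.get_image("wrist")[:,:,::-1]; cv2.imwrite(f"pics/wrist{k}.png",im)
im=ctrl.get_image("side")[:,:,::-1]; cv2.imwrite(f"pics/side{k}.png",im)
w=cv2.resize(im[120:280,240:390],None,fx=3.6,fy=3.6,interpolation=cv2.INTER_CUBIC) 
v=cv2.imread(f"pics/wrist{k}.png"); cv2.imwrite(f"pics/both{k}.png",w)
E
python3 snap.py 6
```

```text
[[ 1.455e-01  9.894e-01  2.900e-03]
 [ 9.894e-01 -1.455e-01  9.000e-04]
 [ 1.300e-03  2.700e-03 -1.000e+00]]
[503.88  92.68  94.03] yaw 81.63475245381262 F tool [ 1.59  1.56 -8.37] M [-139.8  415.1    9.2] contact y 0.3 x 32.9
```

View pics/both6.png

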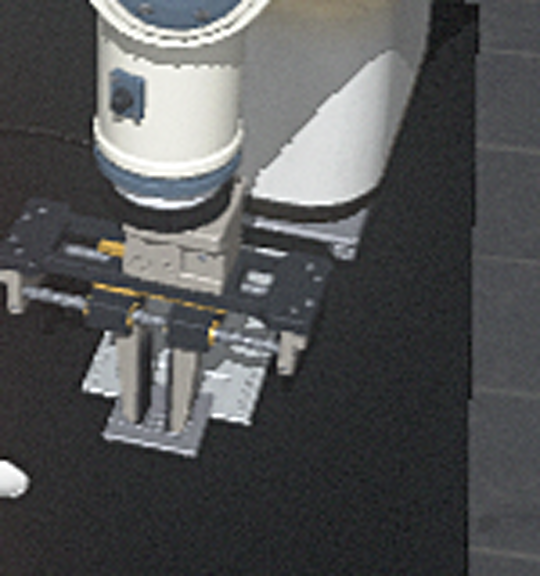

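View pics/wrist6.png

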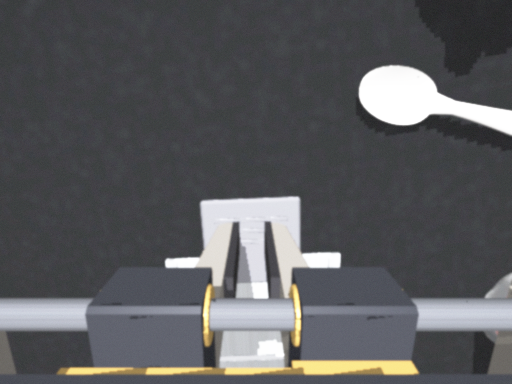

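```bash
cat >> tr.py <<'E'
def slot(p):
    a=np.radians(81.6);n=np.array([np.cos(a),np.sin(a)]);t=np.array([n[1],-n[0]]);d=np.array(p)[:2]-np.array([472.5,-105]);return (d@n).round(1),(d@t).round(1)
E
python3 - <<'E'
import tr
from tr import *
s=ctrl.read_state()
tray([(165,261),(340,254)],[(202,201.5),(299.5,197.5)],s)
print(slot(s["position"]))
E
```

```text
widths 110.25340334171331 57.684286179044825 yaws 84.09316527807414 84.06457843479689
tab protr 38.54355032235338
middle from tail [493.35069737  -0.93292793] nose [483.2139449  -98.90994692] from tab: middle [494.14483248   0.53137063]
(np.float64(200.2), np.float64(2.2))
```

Call:
play_rows(
  rows="0 0 0.4 0 0 0 15; 0 -0.2 0 0 0 0.5 15; 0 -0.2 0 0 0 0.6 15; 0 -0.2 0 0 0 0.6 15; 0 -0.2 0 0 0 0.6 15; 0 -0.2 0 0 0 0.6 15; 0 0 0 0 0 0 15; 0 0 0 0 0 0 15",
)

```text
time_s: 16.2
position: [503.5, 92.5, 94.0]
tool_rot: [0.773, 0.634, 0.002, 0.001]
force: [3.0, -2.8, 10.9]
grip_width: 14.8
```

```bash
python3 bal.py; python3 snap.py 7
```

```text
[[ 1.948e-01  9.808e-01  4.200e-03]
 [ 9.808e-01 -1.948e-01  3.000e-04]
 [ 1.100e-03  4.100e-03 -1.000e+00]]
[503.52  92.46  94.01] yaw 78.7659420214942 F tool [ -2.13   3.52 -10.91] M [-482.  -331.8  -46.5] contact y 15.8 x -13.2
```

View pics/wrist7.png

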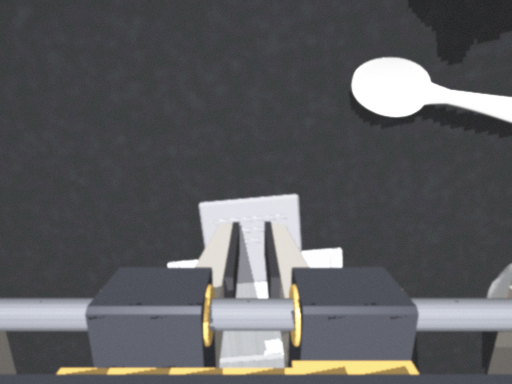

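Call:
play_rows(
  rows="0 0 0.3 0.15 0 0 15; 0 0 0 0 0 0.5 15; 0 0 0 0 0 0.6 15; 0 0 0 0 0 0.6 15; 0 0 0 0 0 0.6 15; 0 0 0 0 0 0.6 15; 0 0 0 0 0 0 15; 0 0 0 0 0 0 15",
)

```text
time_s: 17.3
position: [503.6, 92.5, 94.0]
tool_rot: [0.789, 0.615, 0.001, 0.0]
force: [1.7, -2.0, 14.9]
grip_width: 15.0
```

```bash
python3 bal.py; python3 snap.py 8
```

```text
[[ 2.440e-01  9.698e-01  1.800e-03]
 [ 9.698e-01 -2.440e-01  9.000e-04]
 [ 1.300e-03  1.500e-03 -1.000e+00]]
[503.57  92.51  93.98] yaw 75.87633332913315 F tool [ -1.55   2.16 -14.88] M [-298.7 -304.3 -144.7] contact y 7.3 x -11.3
```

View pics/wrist8.png

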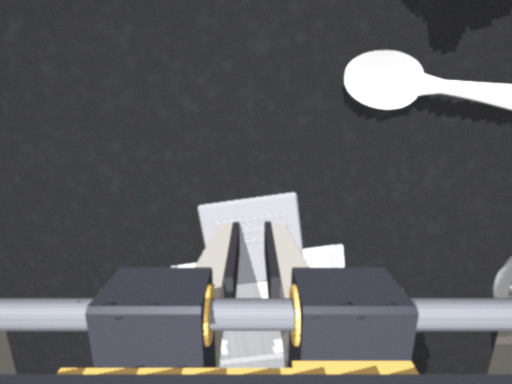

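```bash
python3 - <<'E'
import tr
from tr import *
import cv2
s=ctrl.read_state()
a=cv2.imread("pics/wrist8.png")
cv2.imwrite("pics/w8z.png",cv2.resize(a[180:280,155:355],None,fx=4,fy=4,interpolation=cv2.INTER_CUBIC))
E
```

```text
(no output)
```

View pics/w8z.png

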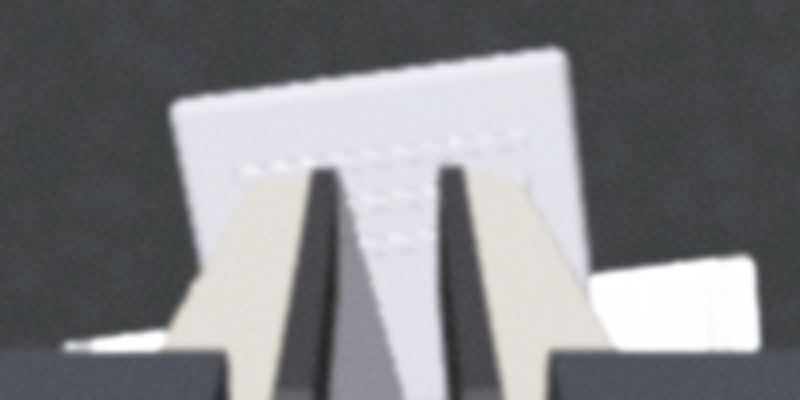

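View pics/both8.png

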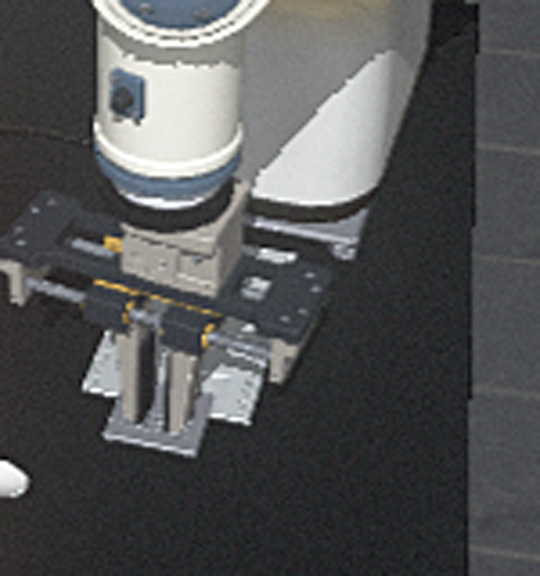

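```bash
python3 - <<'E'
import tr
from tr import *
s=ctrl.read_state()
tray([(171.2,266.2),(343,244.5)],[(198,204.7),(296.3,191.8)],s)
m=np.array([493.8,-0.5]);
for y in (82.8,83.2,83.6):
    u=np.array([np.cos(np.radians(y)),np.sin(np.radians(y))])
    print(y,slot(m-98.5*u),slot(m),slot(m+95.5*u))
print(slot(s["position"]))
E
```

```text
widths 108.84631068286663 58.5828481922729 yaws 83.75746284613079 83.65945359316451
tab protr 38.281028541949006
middle from tail [ 4.93738838e+02 -3.24261439e-02] nose [483.02820417 -97.94837136] from tab: middle [493.37577341   1.29260684]
82.8 (np.float64(8.0), np.float64(7.9)) (np.float64(106.5), np.float64(5.8)) (np.float64(202.0), np.float64(3.8))
83.2 (np.float64(8.0), np.float64(8.6)) (np.float64(106.5), np.float64(5.8)) (np.float64(202.0), np.float64(3.1))
83.6 (np.float64(8.1), np.float64(9.2)) (np.float64(106.5), np.float64(5.8)) (np.float64(201.9), np.float64(2.5))
(np.float64(199.9), np.float64(1.9))
```

Call:
play_rows(
  rows="0 0 -5 0 0 0 15; 0 0 -10 -0.1 0 -2.9 15; -24 1 0 0 0 -2.8 15; -40 1 0 0 0 0 15; -40 1 0 0 0 0 15; -30 1 0 0 0 0 15; -10 1.3 0 0 0 0 15; 0 0 8 0 0 0 15; 0 0 4 0 0 0 15; 0 0 0 0 0 0 15; 0 0 0 0 0 0 15",
)

```text
time_s: 18.77
position: [484.6, -50.1, 95.4]
tool_rot: [0.757, 0.653, -0.0, -0.0]
force: [0.2, 0.9, 1.2]
grip_width: 14.9
```

```bash
python3 bal.py;python3 - <<'E'
from tr import *
print(slot(ctrl.read_state()["position"]))
E
```

```text
[[ 1.462e-01  9.893e-01 -1.200e-03]
 [ 9.893e-01 -1.462e-01  2.000e-04]
 [ 0.000e+00 -1.200e-03 -1.000e+00]]
[484.58 -50.14  95.36] yaw 81.59303485384265 F tool [ 0.96  0.1  -1.2 ] M [-42.1 -29.1 -32. ] contact y 27.9 x -94.5
(np.float64(56.0), np.float64(3.9))
```

Call:
play_rows(
  rows="0 3 2 0 0 0 15; 0 0 1 0 0 0 15; 0 0 0.8 0 0 0 15; 0 0 0 0 0 0 15; 0 -0.6 0 0 0 0.2 15; 0 -1.2 0 0 0 0.3 15; 0 -1.5 0 0 0 0.3 15; 0 -1.5 0 0 0 0.3 15; 0 -1.5 0 0 0 0.3 15; 0 -1.5 0 0 0 0.3 15; 0 -0.7 0 0 0 0 15; 0 0 0 0 0 0 15",
)

```text
time_s: 20.27
position: [480.8, -50.0, 92.5]
tool_rot: [0.767, 0.642, 0.001, 0.001]
force: [2.2, -1.2, 7.0]
grip_width: 14.9
```

```bash
python3 bal.py; python3 snap.py 9
```

```text
[[ 1.765e-01  9.843e-01  3.000e-03]
 [ 9.843e-01 -1.765e-01 -3.000e-04]
 [ 3.000e-04  3.000e-03 -1.000e+00]]
[480.84 -50.    92.54] yaw 79.83135415039752 F tool [-0.76  2.39 -7.03] M [-457.1    0.6  -28.5] contact y 35.1 x 9.6
```

View pics/wrist9.png

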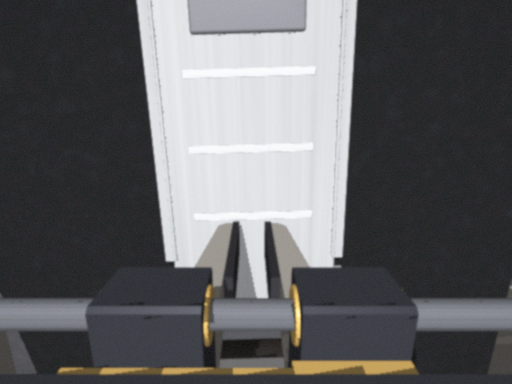

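View pics/both9.png

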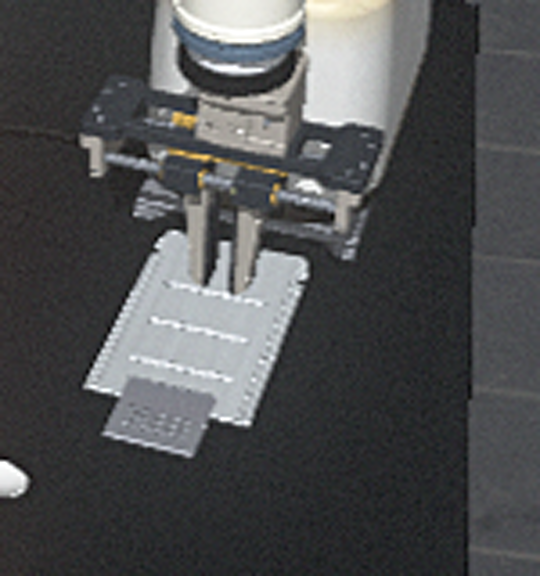

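```bash
python3 - <<'E'
from tr import *
import cv2
s=ctrl.read_state()
g=cv2.cvtColor(cv2.imread("pics/wrist9.png"),cv2.COLOR_BGR2GRAY).astype(float)
L=[];Rr=[]
for r in range(60,215,5):
    row=g[r]; on=np.where(row>100)[0]; L.append((on[0]-.5,r)); Rr.append((on[-1]+.5,r))
L=cast("wrist",L,4,s)[:,:2];Rr=cast("wrist",Rr,4,s)[:,:2]
for E in (L,Rr):
    p=np.polyfit(E[:,1],E[:,0],1);print("yaw",np.degrees(np.arctan2(1,p[0])),np.std(np.polyval(p,E[:,1])-E[:,0]))
M=(L+Rr)/2;print("w",np.linalg.norm(L-Rr,axis=1)[[0,-1]])
for k in (0,-1):print(M[k],slot(M[k]))
print(slot(s["position"]))
a=cast("wrist",[(183,74),(315,70),(190,149.5),(312,147),(190,32),(305,30)],4,s)
for i in(0,2,4):
    d=a[i+1]-a[i];print(np.degrees(np.arctan2(d[1],d[0]))+90,np.linalg.norm(d))
print("tab front mid",a[4:].mean(0),slot(a[4:].mean(0)))
E
```

```text
yaw 81.35136169431202 0.1646943872704346
yaw 81.49397512661278 0.158261158971688
w [110.60884303 110.98329341]
[495.7149054   46.87809958] (np.float64(153.6), np.float64(0.8))
[483.53329789 -35.09522938] (np.float64(70.8), np.float64(0.7))
(np.float64(55.6), np.float64(0.2))
81.51056365455213 69.90905472035953
81.01116432992555 68.89044050135367
80.81241239506322 58.912991607679736
tab front mid [497.85609736  60.46140612   4.        ] (np.float64(167.4), np.float64(0.9))
```

Call:
play_rows(
  rows="0 0 0.5 0.15 0 0 15; 0 0 0 0 0 0 15; -1 0 0 0 0 0 15; -2 0.1 0 0 0 0 15; -2.5 0.1 0 0 0 0 15; -2.5 0.1 0 0 0 0 15; -2.5 0.1 0 0 0 0 15; -2.5 0.1 0 0 0 0 15; -2 0.1 0 0 0 0 15; -1 0 0 0 0 0 15; 0 0 0 0 0 0 15",
)

```text
time_s: 21.75
position: [478.7, -65.4, 92.5]
tool_rot: [0.767, 0.641, 0.0, -0.0]
force: [0.6, 5.1, 14.5]
grip_width: 15.2
```

```bash
python3 bal.py; python3 snap.py 10; cat > edge.py <<'E'
from tr import *
import sys
k=sys.argv[1];r0=int(sys.argv[2]);r1=int(sys.argv[3])
s=ctrl.read_state()
g=cv2.cvtColor(cv2.imread(f"pics/wrist{k}.png"),cv2.COLOR_BGR2GRAY).astype(float)
L=[];Rr=[]
for r in range(r0,r1,5):
    on=np.where(g[r]>100)[0]; L.append((on[0]-.5,r)); Rr.append((on[-1]+.5,r))
L=cast("wrist",L,4,s)[:,:2];Rr=cast("wrist",Rr,4,s)[:,:2]
for E in (L,Rr):
    p=np.polyfit(E[:,1],E[:,0],1);print("yaw",np.degrees(np.arctan2(1,p[0])),np.std(np.polyval(p,E[:,1])-E[:,0]))
M=(L+Rr)/2;print("w",np.linalg.norm(L-Rr,axis=1)[[0,-1]],[slot(M[i]) for i in (0,-1)],"tcp",slot(s["position"]))
E
python3 edge.py 10 60 215
```

```text
[[ 1.771e-01  9.842e-01  4.000e-04]
 [ 9.842e-01 -1.771e-01  9.000e-04]
 [ 1.000e-03  2.000e-04 -1.000e+00]]
[478.65 -65.4   92.49] yaw 79.80158056209972 F tool [  5.15  -0.26 -14.45] M [-36.9 956.5  18.5] contact y 4.1 x 34.8
yaw 81.389727530505 0.16517228461501016
yaw 81.5129532007555 0.15896069749588002
w [110.64047134 110.97255811] [(np.float64(138.2), np.float64(0.6)), (np.float64(55.3), np.float64(0.5))] tcp (np.float64(40.1), np.float64(0.3))
```

View pics/wrist10.png

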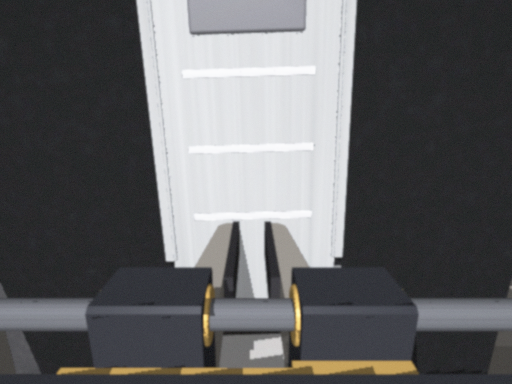

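View pics/both10.png

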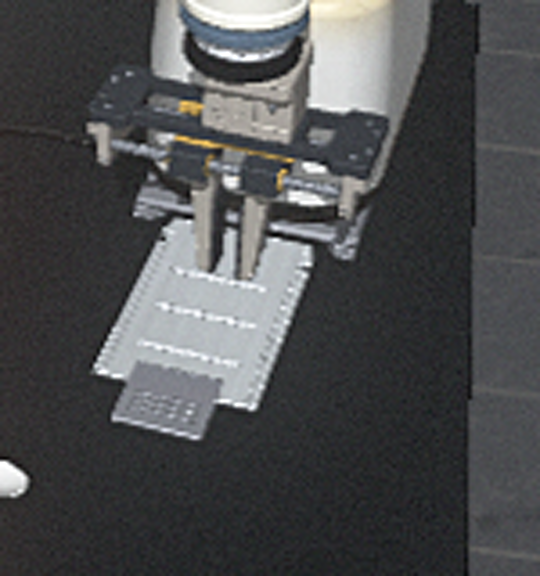

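Call:
play_rows(
  rows="0 0 -4 0 0 0 15; 0 0 -6 0 0 -1.6 15; 26 0.3 0 0 0 0 15; 27 0 0 0 0 0 15; 0 0 6 0 0 0 15; 0 0 2.5 0 0 0 15; 0 0 1 0 0 0 15; 0 0 0.4 0 0 0 15; 0 0 0 0 0 0 15; 0 0 0 0 0 0 15",
)

```text
time_s: 23.1
position: [484.7, -13.7, 92.4]
tool_rot: [0.758, 0.652, -0.001, -0.002]
force: [-6.7, 5.7, 25.2]
grip_width: 15.0
```

```bash
python3 bal.py;python3 - <<'E'
from tr import *
print(slot(ctrl.read_state()["position"]))
E
```

```text
[[ 1.498e-01  9.887e-01 -4.100e-03]
 [ 9.887e-01 -1.498e-01  1.300e-03]
 [ 7.000e-04 -4.300e-03 -1.000e+00]]
[484.68 -13.68  92.43] yaw 81.3819573861673 F tool [  4.64  -7.62 -25.13] M [1169.2  843.2 -105.5] contact y -19.8 x 17.3
(np.float64(92.1), np.float64(-1.3))
```

Call:
play_rows(
  rows="0 0 -0.5 -0.2 0 0 15; -1 0 0 0 0 0 15; -3 0 0 0 0 0 15; -5 0 0 0 0 0 15; -5 0 0 0 0 0 15; -5 0 0 0 0 0 15; -5 0 0 0 0 0 15; -5 0 0 0 0 0 15; -3 0 0 0 0 0 15; -1 0 0 0 0 0 15; 0 0 0 0 0 0 15",
)

```text
time_s: 24.48
position: [480.9, -46.6, 92.5]
tool_rot: [0.758, 0.652, 0.001, 0.0]
force: [-0.5, 3.9, 11.3]
grip_width: 15.0
```

```bash
python3 bal.py; python3 snap.py 11; python3 edge.py 11 150 215
```

```text
[[ 1.500e-01  9.887e-01  1.900e-03]
 [ 9.887e-01 -1.500e-01  4.000e-04]
 [ 7.000e-04  1.800e-03 -1.000e+00]]
[480.93 -46.61  92.51] yaw 81.37226371514907 F tool [  3.76  -1.02 -11.31] M [ 64.3 695.    8.6] contact y 2.2 x 32.2
yaw 81.61053750703661 0.1715285037278499
yaw 81.59505110820314 0.1581169460124712
w [110.84528451 110.9956812 ] [(np.float64(109.9), np.float64(2.1)), (np.float64(74.2), np.float64(2.1))] tcp (np.float64(59.0), np.float64(-0.2))
```

View pics/wrist11.png

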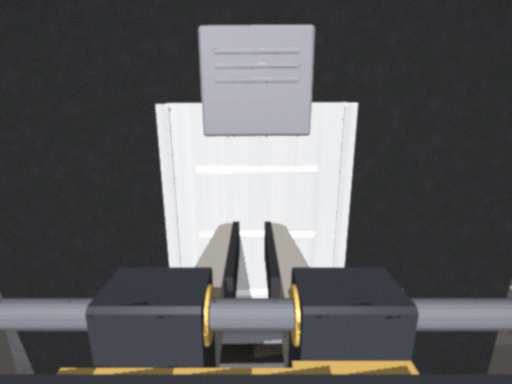

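View pics/both11.png

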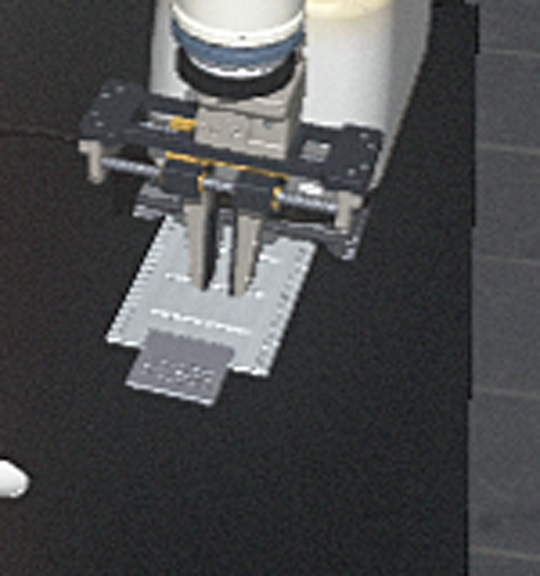

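```bash
python3 - <<'E'
from tr import *
s=ctrl.read_state()
T=cast("wrist",[(158,103),(357,102)],4,s);B=cast("wrist",[(200,25.5),(314,24.5)],5.5,s)
print(slot(T.mean(0)),slot(B.mean(0)),"nose out",slot(T.mean(0))[0]-175,slot(B.mean(0))[0]-213)
E
```

```text
(np.float64(135.7), np.float64(2.6)) (np.float64(173.2), np.float64(2.2)) nose out -39.30000000000001 -39.80000000000001
```

Call:
play_rows(
  rows="-1 -0.1 0.1 0 0 0 15; -3 -0.2 0 0 0 0 15; -4 -0.2 0 0 0 0 15; -4 -0.2 0 0 0 0 15; -3 -0.1 0 0 0 0 15; -2 0 0 0 0 0 15; 0 0 0 0 0 0 15; 0 0 -4 0 0 0 15; 0 0 -12 0 0 0 15; 0 0 -12 0 0 0 15; 0 0 0 0 0 0 15",
)

```text
time_s: 25.95
position: [477.5, -62.8, 120.9]
tool_rot: [0.758, 0.652, 0.001, 0.001]
force: [0.4, 0.1, -0.3]
grip_width: 15.0
```

```bash
python3 bal.py;python3 snap.py 12; python3 - <<'E'
from tr import *
print(slot(ctrl.read_state()["position"]))
print(cast("top",[(127,205),(155,205),(198,205),(162,170),(232,148)],50).round(0).tolist())
E
```

```text
[[ 1.488e-01  9.889e-01  2.100e-03]
 [ 9.889e-01 -1.488e-01 -2.000e-04]
 [ 1.000e-04  2.100e-03 -1.000e+00]]
[477.5  -62.81 120.87] yaw 81.44096588436247 F tool [0.14 0.39 0.28] M [-146.6  -36.     7.2] contact y -404.7 x 175.0
(np.float64(42.6), np.float64(-1.8))
[[662.0, 327.0, 50.0], [628.0, 261.0, 50.0], [577.0, 160.0, 50.0], [709.0, 207.0, 50.0], [681.0, 11.0, 50.0]]
```

View pics/wrist12.png

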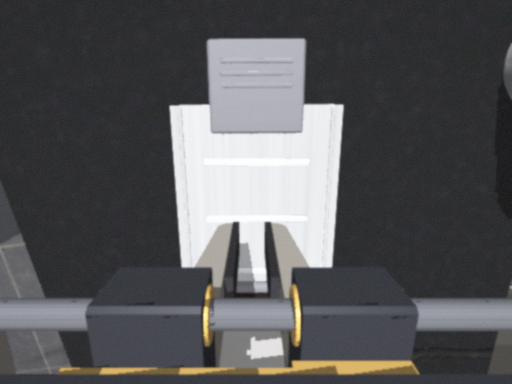

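```bash
python3 - <<'E'
from tr import *
s=ctrl.read_state()
T=cast("wrist",[(171,105),(343,104.5)],4,s);B=cast("wrist",[(208,38.5),(305.5,38)],5.5,s)
print(slot(T.mean(0)),slot(B.mean(0)),"nose out",slot(T.mean(0))[0]-175,slot(B.mean(0))[0]-213,np.linalg.norm(T[1]-T[0]))
for e in (T,B):
  d=e[1]-e[0];print(np.degrees(np.arctan2(d[1],d[0]))+90)
E
```

```text
(np.float64(118.4), np.float64(1.0)) (np.float64(156.3), np.float64(0.7)) nose out -56.599999999999994 -56.69999999999999 108.56424810859482
81.6452668888499
81.76689434390003
```

Call:
play_rows(
  rows="45 1 0 0 0 0 15; 46 1 0 0 0 0 15; 45 0.6 0 0 0 0 15; 0 0 0 0 -9 0 15; 0 0 0 0 -9 0 15; 0 0 0 0 -9 0 15; 9.1 0 17.8 0 0 0 15; 0 0 0 0 0 0 15; 0 0 0 0 0 0 15",
)

```text
time_s: 27.18
position: [499.2, 70.7, 99.4]
tool_rot: [0.737, 0.634, -0.177, 0.151]
force: [-0.4, 0.7, 0.5]
grip_width: 15.1
```

```bash
python3 bal.py;python3 snap.py 13; python3 - <<'E'
from tr import *
print(slot(ctrl.read_state()["position"]),ctrl.read_state()["joints"].round(2))
E
```

```text
[[ 0.1334  0.9887 -0.069 ]
 [ 0.8817 -0.1502 -0.4473]
 [-0.4526 -0.0012 -0.8917]]
[499.23  70.71  99.39] yaw 81.39714392189788 F tool [ 0.32 -0.53 -0.76] M [-80.2 158.   -8.6] contact y 167.6 x 171.9
(np.float64(177.9), np.float64(1.2)) [ 0.35  0.57  1.94 -0.51  0.95  0.87]
```

View pics/wrist13.png

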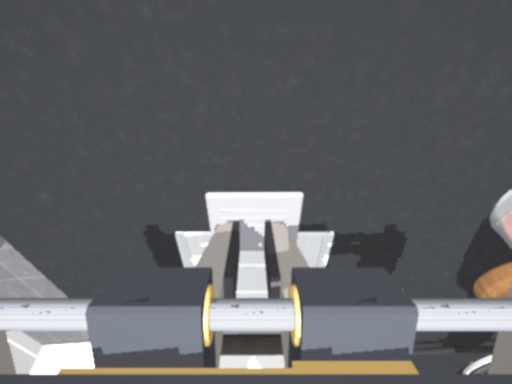

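View pics/both13.png

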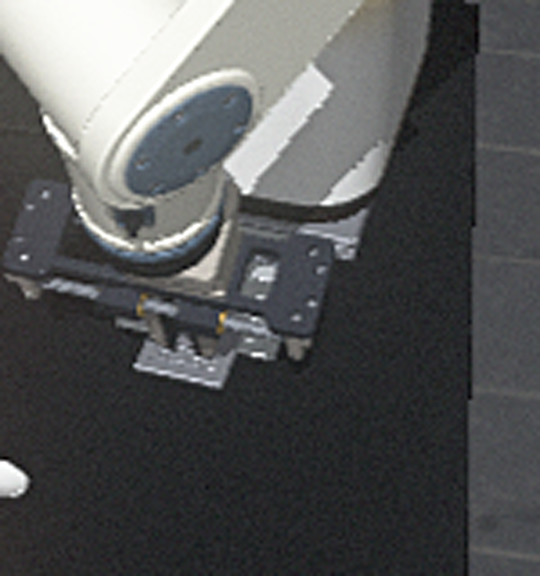

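View pics/side13.png

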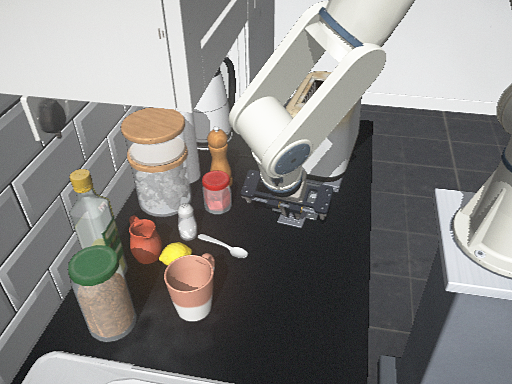

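Call:
play_rows(
  rows="2.3 0 4.4 0 0 0 15; 1.4 0 2.7 0 0 0 15; 0 0 0 0 0 0 15; 0.5 0 0.9 0 0 0 15; 0 0 0 0 0 0 15",
)

```text
time_s: 27.9
position: [499.7, 71.7, 90.6]
tool_rot: [0.737, 0.634, -0.177, 0.152]
force: [0.7, 0.1, 1.0]
grip_width: 15.3
```

Call:
play_rows(
  rows="0.5 0 0.9 0 0 0 15; 0 0 0 0 0 0 15; 0.5 0 0.9 0 0 0 15; 0 0 0 0 0 0 15; 0 0 0 0 0 0 15",
)

```text
time_s: 28.52
position: [499.7, 71.7, 88.7]
tool_rot: [0.737, 0.634, -0.177, 0.152]
force: [0.3, -0.1, 2.0]
grip_width: 14.8
```

```bash
python3 bal.py;python3 snap.py 14
```

```text
[[ 1.327e-01  9.889e-01 -6.750e-02]
 [ 8.811e-01 -1.489e-01 -4.489e-01]
 [-4.539e-01  1.000e-04 -8.910e-01]]
[499.74  71.72  88.68] yaw 81.43672509485813 F tool [-0.97  0.27 -1.72] M [-86.3 145.9  -4.5] contact y 36.3 x 134.8
```

Call:
play_rows(
  rows="0.3 0 0.6 0 0 0 15; 0.2 0 0.3 0 0 0 15; 0 0 0 0 0 0 15; 0 0 0 0 0 0 15",
)

```text
time_s: 29.12
position: [499.8, 71.7, 88.1]
tool_rot: [0.737, 0.634, -0.177, 0.153]
force: [-0.9, 1.4, 7.6]
grip_width: 14.8
```

```bash
python3 bal.py
```

```text
[[ 1.328e-01  9.889e-01 -6.740e-02]
 [ 8.808e-01 -1.489e-01 -4.494e-01]
 [-4.544e-01  3.000e-04 -8.908e-01]]
[499.79  71.72  88.13] yaw 81.42899814446942 F tool [-2.38 -1.08 -7.36] M [ 215.5 -259.8   14.2] contact y -16.4 x -6.8
```

Call:
play_rows(
  rows="0.3 0 0.5 0 0 0 15; 0 0 0 0 0 0 15; -0.9 0 0.45 0 0 0 15; -1.8 0 0.9 0 0 0 15; -3.6 0 1.83 0 0 0 15; -3.6 0 1.83 0 0 0 15; -3.6 0 1.83 0 0 0 15; -3.6 0 1.83 0 0 0 15; -1.8 0 0.9 0 0 0 15; 0 0 0 0 0 0 15",
)

```text
time_s: 30.38
position: [497.9, 51.4, 88.1]
tool_rot: [0.737, 0.634, -0.176, 0.153]
force: [0.4, 4.0, 11.2]
grip_width: 14.9
```

```bash
python3 bal.py;python3 snap.py 15;python3 - <<'E'
from tr import *
print(slot(ctrl.read_state()["position"]))
E
```

```text
[[ 0.1336  0.9889 -0.0647]
 [ 0.8816 -0.1484 -0.4481]
 [-0.4528  0.0028 -0.8916]]
[497.9   51.4   88.08] yaw 81.3826112175812 F tool [ -1.54  -0.13 -11.8 ] M [-103.5   24.7   77.5] contact y 9.8 x 13.6
(np.float64(158.5), np.float64(2.3))
```

View pics/wrist15.png

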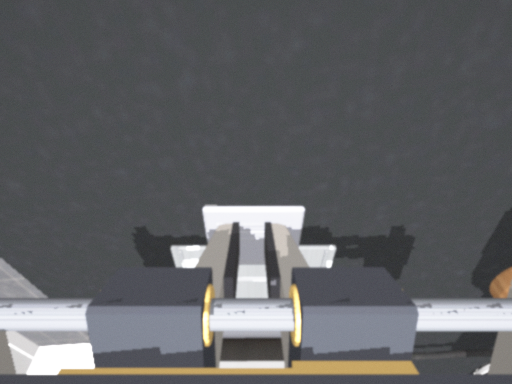

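```bash
cat > tab.py <<'E'
from tr import *
import sys
k=sys.argv[1]; s=ctrl.read_state()
g=cv2.cvtColor(cv2.imread(f"pics/wrist{k}.png"),cv2.COLOR_BGR2GRAY).astype(float)
P=[]
for c in list(range(214,232,2))+list(range(276,294,2)):
    col=g[150:240,c]; d=np.diff(cv2.GaussianBlur(col.reshape(-1,1),(1,5),0).ravel()); P.append((c,150+np.argmax(d)+.5))
P=cast("wrist",P,5.5,s)[:,:2]; p=np.polyfit(P[:,0],P[:,1],1); print("yaw",np.degrees(np.arctan(p[0]))+90,"res",np.std(np.polyval(p,P[:,0])-P[:,1]),"tab tail",slot(P.mean(0)),"nose",slot(P.mean(0))[0]-213,"TCP",slot(s["position"]))
E
python3 tab.py 15
```

```text
yaw 81.14324954487964 res 0.1765668000881026 tab tail (np.float64(139.2), np.float64(2.4)) nose -73.80000000000001 TCP (np.float64(158.5), np.float64(2.3))
```

Call:
play_rows(
  rows="-1.8 0 1 0 0 0 15; -3.6 -0.1 1.85 0 0 0 15; -4.5 -0.1 2.3 0 0 0 15; -4.5 -0.1 2.3 0 0 0 15; -4.5 -0.1 2.3 0 0 0 15; -4.5 -0.1 2.3 0 0 0 15; -4.5 -0.1 2.3 0 0 0 15; -4.5 -0.1 2.3 0 0 0 15; -4.5 -0.1 2.3 0 0 0 15; -3.6 -0.1 1.8 0 0 0 15; -1.8 0 0.9 0 0 0 15; 0 0 0 0 0 0 15",
)

```text
time_s: 31.98
position: [490.1, 4.5, 88.0]
tool_rot: [0.737, 0.634, -0.175, 0.153]
force: [1.3, 4.2, 12.9]
grip_width: 15.2
```

```bash
python3 bal.py;python3 snap.py 16;python3 tab.py 16
```

```text
[[ 0.1336  0.9889 -0.0644]
 [ 0.8815 -0.1483 -0.4484]
 [-0.453   0.0031 -0.8915]]
[490.1    4.47  88.04] yaw 81.3802285487384 F tool [ -1.94   0.73 -13.46] M [-120.1  -99.8   72.1] contact y 4.2 x 5.3
yaw 81.65043452202252 res 0.22967906231619614 tab tail (np.float64(91.6), np.float64(1.6)) nose -121.4 TCP (np.float64(110.9), np.float64(1.4))
```

View pics/wrist16.png

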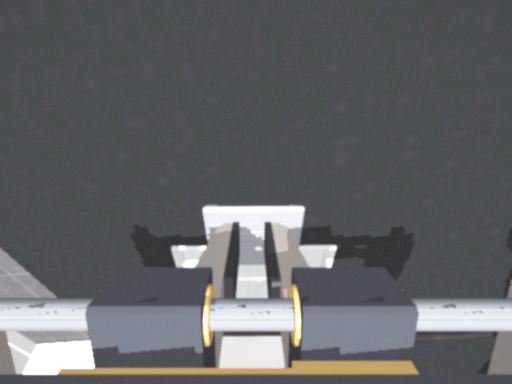

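View pics/both16.png

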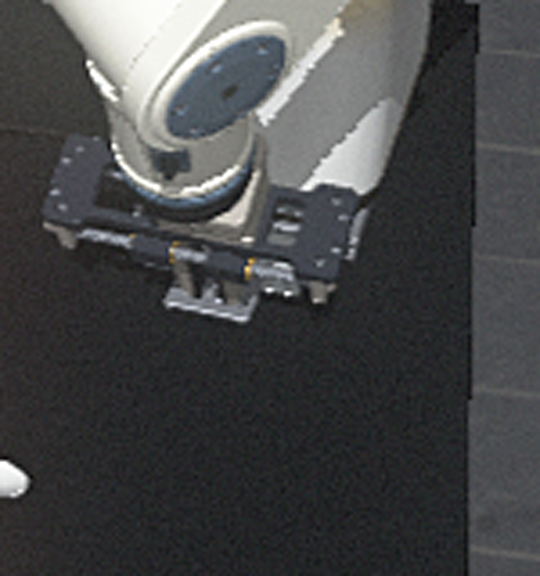

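Call:
play_rows(
  rows="0.2 0 0.3 0 0 0 15; -1.8 0 0.9 0 0 0 15; -3.6 0 1.8 0 0 0 15; -3.6 0 1.83 0 0 0 15; -3.6 0 1.83 0 0 0 15; -3.6 0 1.83 0 0 0 15; -3.6 0 1.83 0 0 0 15; -3.6 0 1.83 0 0 0 15; -1.8 0 0.9 0 0 0 15; 0 0 0 0 0 0 15",
)

```text
time_s: 33.33
position: [486.2, -23.4, 88.0]
tool_rot: [0.737, 0.634, -0.175, 0.153]
force: [1.1, 5.5, 14.9]
grip_width: 14.9
```

```bash
python3 bal.py;python3 snap.py 17;python3 tab.py 17
```

```text
[[ 0.1336  0.989  -0.0639]
 [ 0.8814 -0.1481 -0.4485]
 [-0.453   0.0036 -0.8915]]
[486.16 -23.4   87.95] yaw 81.3794385539529 F tool [ -1.75   0.37 -15.85] M [-159.8  -77.7   19.5] contact y 8.0 x 4.8
yaw 81.62922841997867 res 0.22957698031331025 tab tail (np.float64(63.6), np.float64(1.8)) nose -149.4 TCP (np.float64(82.7), np.float64(1.6))
```

View pics/side17.png

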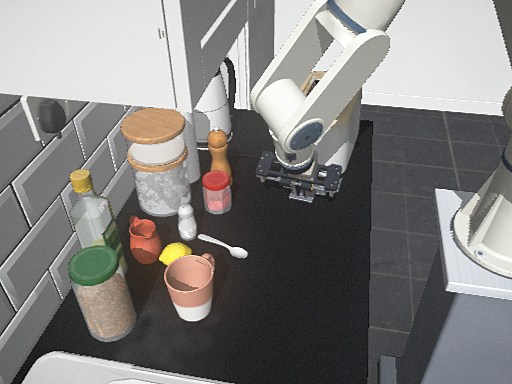

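Call:
play_rows(
  rows="0.15 0 0.3 0 0 0 15; -0.9 0 0.45 0 0 0 15; -1.8 0 0.95 0 0 0 15; -1.8 0 0.95 0 0 0 15; -1.8 0 0.95 0 0 0 15; -1.8 0 0.95 0 0 0 15; -1.8 0 0.95 0 0 0 15; -1.8 0 0.95 0 0 0 15; -1.8 0 0.95 0 0 0 15; 0 0 0 0 0 0 15",
)

```text
time_s: 34.67
position: [484.6, -38.0, 87.8]
tool_rot: [0.737, 0.634, -0.174, 0.154]
force: [1.0, 10.1, 21.2]
grip_width: 14.6
```

```bash
python3 bal.py;python3 snap.py 18;python3 tab.py 18
```

```text
[[ 0.1343  0.989  -0.0622]
 [ 0.8817 -0.148  -0.4479]
 [-0.4522  0.0053 -0.8919]]
[484.62 -37.99  87.83] yaw 81.33746409384024 F tool [ -0.57  -0.42 -23.47] M [-65.2 252.7 132. ] contact y 4.4 x 12.9
yaw 81.20195486248461 res 1.4056504159963115e-14 tab tail (np.float64(49.0), np.float64(2.6)) nose -164.0 TCP (np.float64(68.1), np.float64(2.2))
```

Call:
play_rows(
  rows="-0.9 0 0.45 0 0 0 15; -1.3 0 0.65 0 0 0 15; -1.3 0 0.65 0 0 0 15; -1.3 0 0.65 0 0 0 15; -1.3 0 0.65 0 0 0 15; -0.9 0 0.45 0 0 0 15; 0 0 0 0 0 0 15",
)

```text
time_s: 35.65
position: [483.3, -45.9, 87.8]
tool_rot: [0.737, 0.634, -0.175, 0.154]
force: [3.6, 7.9, 20.2]
grip_width: 15.1
```

```bash
python3 bal.py;python3 snap.py 19;python3 tab.py 19
```

```text
[[ 0.134   0.989  -0.0626]
 [ 0.8816 -0.1478 -0.4483]
 [-0.4527  0.0049 -0.8917]]
[483.33 -45.93  87.83] yaw 81.35530736231263 F tool [ -1.73   2.5  -21.79] M [-128.6   68.6   34.9] contact y -4.2 x 10.2
yaw 81.22410807384365 res 1.0540530362860611e-14 tab tail (np.float64(40.9), np.float64(2.4)) nose -172.1 TCP (np.float64(60.0), np.float64(2.1))
```

Call:
play_rows(
  rows="-0.6 0 0.3 0 0 0 15; -0.6 0 0.3 0 0 0 15; -0.6 0 0.3 0 0 0 15; -0.6 0 0.3 0 0 0 15; 0 0 0 0 0 0 15",
)

```text
time_s: 36.38
position: [482.9, -48.4, 87.8]
tool_rot: [0.737, 0.634, -0.175, 0.154]
force: [1.5, 10.1, 20.4]
grip_width: 15.3
```

```bash
python3 bal.py;python3 snap.py 20;python3 tab.py 20
```

```text
[[ 0.1342  0.989  -0.0627]
 [ 0.8817 -0.148  -0.4481]
 [-0.4524  0.0049 -0.8918]]
[482.88 -48.44  87.83] yaw 81.34399190187935 F tool [ -0.11   0.07 -22.77] M [ 79.3 280.7  55.8] contact y -3.8 x 12.7
yaw 81.39416511229261 res 0.17633227694111617 tab tail (np.float64(38.4), np.float64(2.3)) nose -174.6 TCP (np.float64(57.5), np.float64(2.0))
```

View pics/wrist20.png

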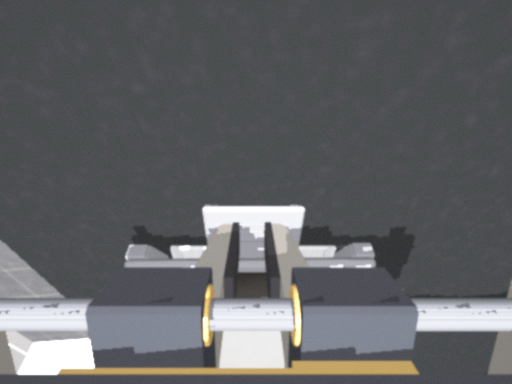

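View pics/both20.png

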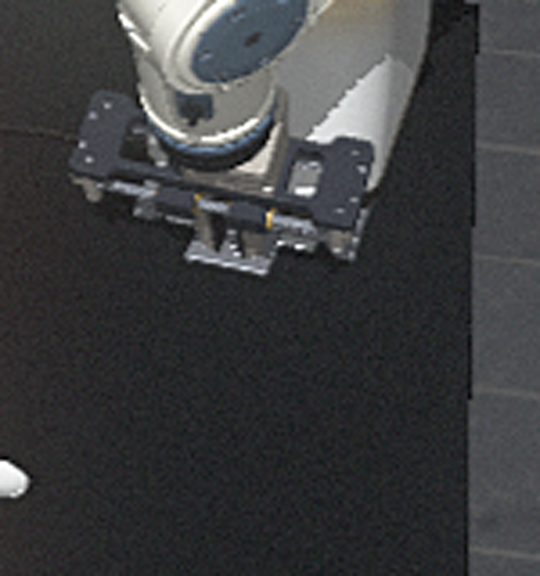

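Call:
play_rows(
  rows="-0.5 0 0.25 0 0 0 15; -0.5 0 0.25 0 0 0 15; 0 0 0 0 0 0 15",
)

```text
time_s: 36.85
position: [482.8, -48.8, 87.8]
tool_rot: [0.738, 0.634, -0.174, 0.153]
force: [-0.0, 16.6, 22.3]
grip_width: 14.8
```

```bash
python3 bal.py;python3 snap.py 21;python3 tab.py 21
```

```text
[[ 0.1348  0.9889 -0.0621]
 [ 0.8822 -0.1483 -0.4469]
 [-0.4511  0.0055 -0.8925]]
[482.85 -48.82  87.8 ] yaw 81.31039549546068 F tool [  4.53  -2.36 -27.31] M [ 522.9 1176.2   72.2] contact y -11.5 x 28.5
yaw 81.35003317606535 res 0.29487854680148556 tab tail (np.float64(38.3), np.float64(2.4)) nose -174.7 TCP (np.float64(57.1), np.float64(2.0))
```

Call:
play_rows(
  rows="-0.4 0 -0.8 0 0 0 15; -0.9 0 -1.8 0 0 0 15; -2.3 0 -4.5 0 0 0 15; -4.5 0 -8.9 0 0 0 15; 5 0 -20 0 0 0 15; 20 0 -25 0 0 0 15; 25 0 -40 0 0 0 15; 25 0 -40 0 0 0 15; 0 0 0 0 9 0 15; 0 0 0 0 9 0 15; 0 0 0 0 0 0 15; 0 0 0 0 0 0 15",
)

```text
time_s: 38.45
position: [498.7, 71.3, 181.6]
tool_rot: [0.756, 0.65, -0.061, 0.052]
force: [0.1, 0.5, -0.2]
grip_width: 14.9
```

```bash
python3 bal.py;python3 snap.py 22; python3 - <<'E'
from h import *
im=ctrl.get_image("top")[:,:,::-1]; cv2.imwrite("pics/top22.png",im)
a=cv2.imread("pics/wrist22.png");cv2.imwrite("pics/w22z.png",cv2.resize(a,(800,600),interpolation=cv2.INTER_CUBIC))
E
```

```text
[[ 1.478e-01  9.887e-01 -2.430e-02]
 [ 9.761e-01 -1.497e-01 -1.575e-01]
 [-1.593e-01 -4.000e-04 -9.872e-01]]
[498.66  71.31 181.64] yaw 81.39230005496498 F tool [ 0.53 -0.02  0.08] M [-78.4  54.4 -22. ] contact y -1036.6 x -99.1
```

View pics/w22z.png

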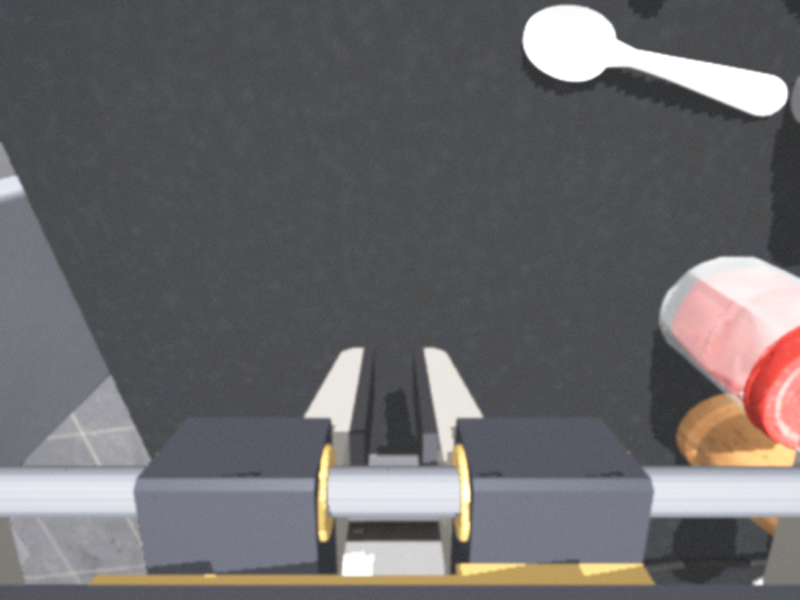

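View pics/both22.png

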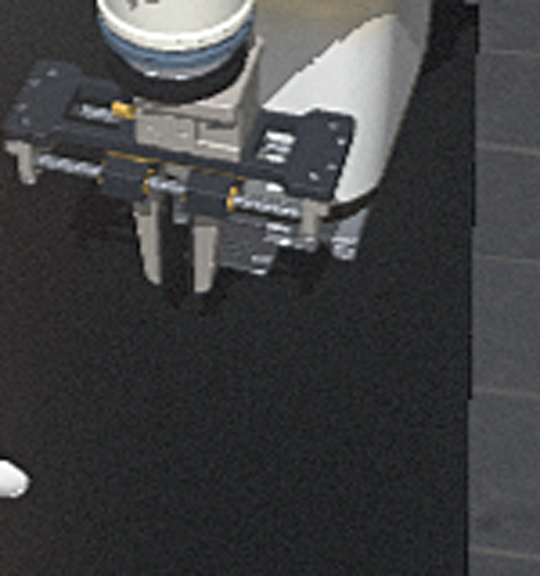

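Call:
play_rows(
  rows="0 0 -40 0 9 0 60; 0 0 -60 0 0 0 91; 15 0 -60 0 0 0 91; 15 0 -50 0 0 0 91; 10 0 0 0 0 0 91; 0 0 0 0 0 0 91; 0 0 0 0 0 0 91",
)

```text
time_s: 39.48
position: [505.0, 117.3, 389.1]
tool_rot: [0.758, 0.653, -0.002, -0.001]
force: [0.2, 0.1, -0.4]
grip_width: 83.1
```

```bash
python3 snap.py 23; python3 - <<'E'
from h import *
s=ctrl.read_state(); print(s["position"],s["force"])
im=ctrl.get_image("top")[:,:,::-1]; cv2.imwrite("pics/top23.png",im)
a=cv2.imread("pics/wrist23.png");cv2.imwrite("pics/w23z.png",cv2.resize(a[190:290,160:340],None,fx=4.4,fy=4.4,interpolation=cv2.INTER_CUBIC))
cv2.imwrite("pics/s23z.png",cv2.resize(cv2.imread("pics/side23.png")[130:250,250:370],None,fx=4.8,fy=4.8,interpolation=cv2.INTER_CUBIC))
E
```

```text
[505.19780923 117.10239795 389.50155833] [-0.47105158 -0.70778831  0.01956128]
```

View pics/w23z.png

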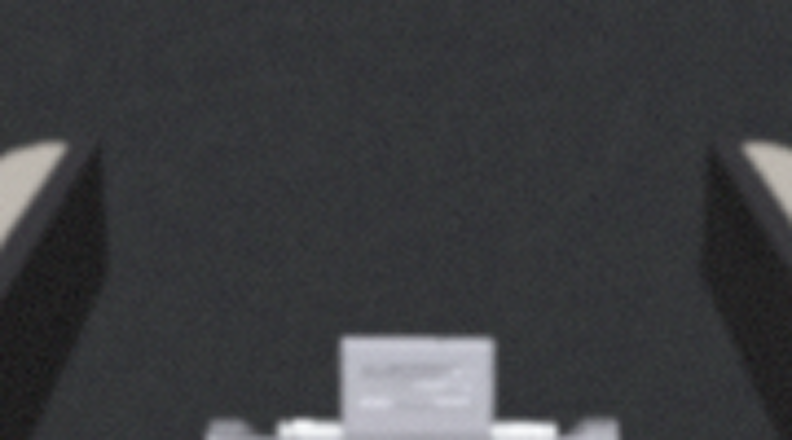

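View pics/s23z.png

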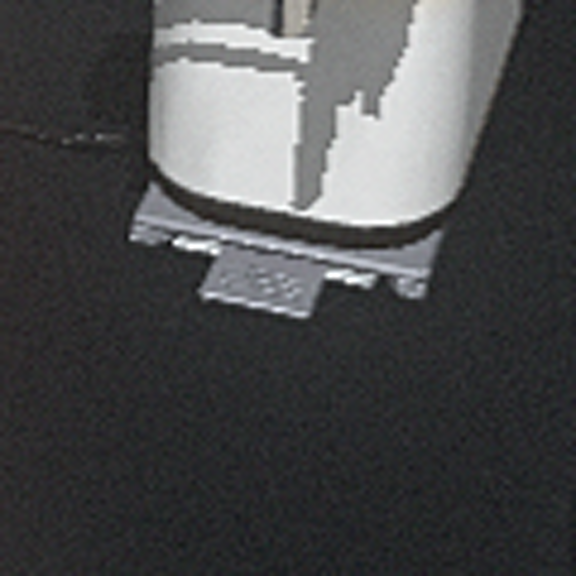

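View pics/top23.png

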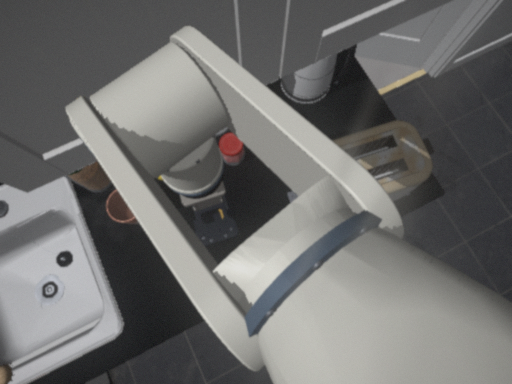

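```bash
python3 - <<'E'
from tr import *
s=ctrl.read_state()
f=lambda p:(np.array(p)+.5)/4.4-.5+np.array([160,190])
B=cast("wrist",f([(341,336),(494,336)]),5.5,s);P=cast("wrist",f([(208,420),(617,419)]),0,s);S=cast("wrist",f([(280,424),(557,423)]),4,s)
a=slot(B.mean(0));b=slot(P.mean(0));c=slot(S.mean(0));print("tab",a,"posts",b,"steel tail",c,"protrusion",a[0]-b[0],"steel vs posts",c[0]-b[0])
for e in (B,P,S): d=e[1]-e[0];print(np.degrees(np.arctan2(d[1],d[0]))+90,np.linalg.norm(d))
f=lambda p:(np.array(p)+.5)/4.8-.5+np.array([250,130])
B=cast("side",f([(200,294),(309,318)]),5.5);P=cast("side",f([(131,238),(425,297)]),0)
print("side tab",slot(B.mean(0)),"posts",slot(P.mean(0)))
for e in (B,P): d=e[1]-e[0];print(np.degrees(np.arctan2(d[1],d[0]))+90,np.linalg.norm(d))
E
```

```text
tab (np.float64(38.2), np.float64(3.2)) posts (np.float64(-2.2), np.float64(1.2)) steel tail (np.float64(-1.5), np.float64(3.6)) protrusion 40.400000000000006 steel vs posts 0.7000000000000002
81.50450338858188 59.74033425103623
81.66977125006137 164.63221710758052
81.74590724710666 110.65271559877135
side tab (np.float64(37.8), np.float64(-0.6)) posts (np.float64(-4.5), np.float64(-1.3))
260.92477427454753 59.512820577445034
262.1529229639898 163.6783645453
```

Call:
play_rows(
  rows="-40 0 0 0 0 0 91; -50 0 0 0 0 0 91; -50 0 0 0 0 0 91; -20 0 0 0 0 0 91; 0 0 0 0 0 0 91; 0 0 0 0 0 0 91",
)

```text
time_s: 40.38
position: [481.9, -40.4, 390.7]
tool_rot: [0.758, 0.652, -0.0, -0.0]
force: [0.2, 0.8, -0.2]
grip_width: 91.0
```

```bash
python3 snap.py 24; python3 - <<'E'
from h import *
s=ctrl.read_state(); print(s["position"],s["force"])
a=cv2.imread("pics/wrist24.png");cv2.imwrite("pics/w24z.png",cv2.resize(a[130:240,190:330],None,fx=5.4,fy=5.4,interpolation=cv2.INTER_CUBIC))
E
```

```text
[481.9852919  -39.96842618 390.79816864] [-0.09225608  0.34999019  0.38285332]
```

View pics/w24z.png

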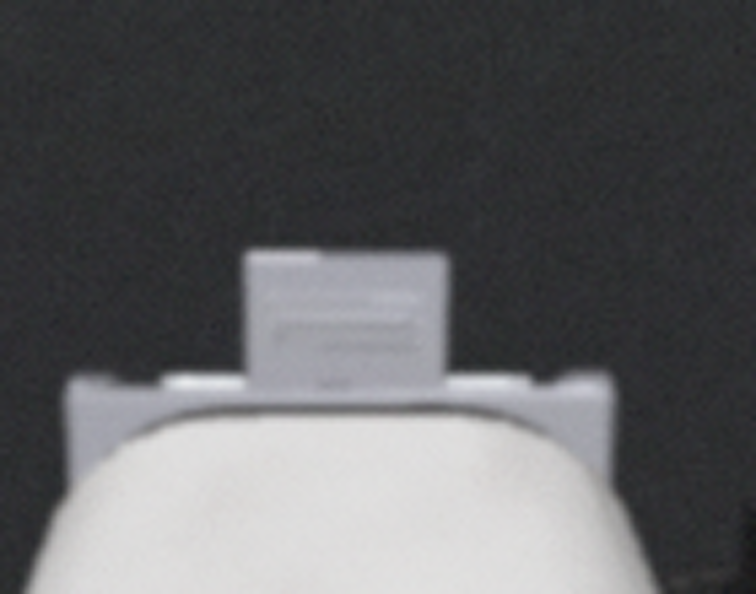

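```bash
python3 - <<'E'
from tr import *
s=ctrl.read_state()
f=lambda p:(np.array(p)+.5)/5.4-.5+np.array([190,130])
for n,p,z in (("tab",[(243,249),(448,249)],5.5),("posts",[(66,375),(613,373)],0),("steel",[(162,374),(532,374)],4),("slab lower edge z10",[(120,387),(540,386)],10)):
    B=cast("wrist",f(p),z,s);d=B[1]-B[0];print(n,slot(B.mean(0)),np.linalg.norm(d),np.degrees(np.arctan2(d[1],d[0]))+90)
E
```

```text
tab (np.float64(38.1), np.float64(2.3)) 60.06867690209911 81.52102138180186
posts (np.float64(-1.7), np.float64(0.5)) 165.5873696920703 81.738129278512
steel (np.float64(-0.5), np.float64(2.8)) 111.05931081764389 81.5196907634513
slab lower edge z10 (np.float64(-2.6), np.float64(-2.3)) 124.71840674902647 81.6621003838859
```

```bash
python3 - <<'E'
import cv2,numpy as np
a=cv2.imread("pics/side0.png").astype(int);b=cv2.imread("pics/side24.png").astype(int)
d=np.abs(a-b).max(2); 
for n,(x0,y0,x1,y1) in dict(mug=(160,248,216,322),spoon=(195,230,250,262),lemon=(158,240,194,266),jar=(200,168,234,215),shaker=(175,200,200,242),toaster=(282,72,362,190),mill=(205,125,235,170)).items():
    print(n,(d[y0:y1,x0:x1]>50).mean().round(3))
E
```

```text
mug 0.0
spoon 0.0
lemon 0.0
jar 0.0
shaker 0.001
toaster 0.125
mill 0.021
```

View pics/side24.png

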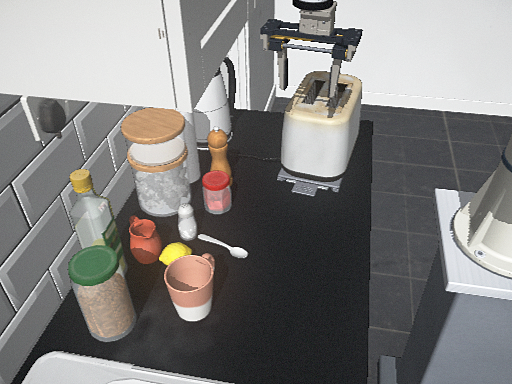

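The side view shows the toaster where it was, only the finger tab at about (306,187) outside the slot, and the bystanders unmoved. I hand the job in.

```bash
python3 -c "
from cell import ctrl
print(ctrl.hand_in())"
```

```text
the job is handed in; nothing more can be done
None
```

The crumb tray is in the toaster's slot, against the end stop as far as I can tell, with only its finger tab showing. I handed the job in at about 40 s with the arm clear of everything; no verdict is reported. I pressed and dragged the tray into line, pulled it into the mouth from its front, and pushed it home by the tab with the tool leaning 27° away from the toaster.

**Seating:**
- The push force fell from about 10 N to 8 N near the end, as expected when the catch drops in. It then rose to 16.6 N with the tray no longer moving.
- I took that as the end stop. The catch itself is hidden, so I could not see it click.

**Straightness:** The tray's yaw is 81.5° against 81.7° for the slot. It sits about 2 mm to the +x side, which is about the slot's side clearance.

**Protrusion (checks disagree slightly):** The tab measures about 40 mm out from the base, where 38 mm is expected. The tray's steel tail edge is flush with the mouth to about 1 mm. The cameras are good to about 2 mm, so I did not push again.

**Early slips:** On the first drag the fingers pressed unevenly and the tray twisted about 13°. I re-pressed in several places to straighten it before it entered the slot.

**Bystanders:** The mug, spoon, lemon, jar and shaker match the first picture. The pepper mill and toaster areas changed in places. In the last view I saw no displacement of either, and put the toaster's change down to the arm and its shadow; the toaster's measured position is the same to within about 1 mm.

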